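# Knock a stuck stamping out of its die with the drift from the barbed tool hook

### The job

A stamping is stuck in the upturned die. Take the slim T-handled drift off its barbed hook on the tool stand, without wrenching it, and use it to press the stamping out through the knock-out hole in the back of the die until the drift's collar sits on the die. Leave the drift standing there in the hole, ready for the next one, and let go of it; leave the thick drift hanging and the torch and the two loose stampings where they are.

Things in the scene. Friction and masses are not known exactly. Their poses are not given: they have to be found in the camera images.
- stand: Grey steel tool stand, bolted down: base plate 130 x 205 x 8 mm, posts and cross bar 16 mm square, bar along its y, top at height 161 mm. Origin: on the bench under the middle of the cross bar; z up. Two hooks of 7 mm round bar stand out from the cross bar along its +x, at y = -55 and +55 mm. Nothing on it is higher than 204 mm. Each hook carries one drift.
- bend_left (a point): Hook at y = +55 mm of the stand: the point where its level arm ends and it turns up. Centre line of either hook, (x, z) in mm in the stand's frame: (0, 165) at the cross bar, level to this bend at (64, 165), sloping up and out to (88, 192), then the barb, which turns back towards the cross bar and ends at (78, 200).
- bend_right (a point): The same bend of the hook at y = -55 mm. An upright eye jams between arm and barb. To free it: raise it clear of the arm, tilt the tool 25 to 45 degrees with handle towards the cross bar and nose outwards, and back the eye up the slope and over the barb end.
- barb_left (a point): End of the barb of the hook at y = +55 mm: (78, 200) in the stand's x, z. A way for the centre of the eye, (x, z) in mm in the stand's frame, with 4 mm to spare: upright from where it hangs to (42, 165), moving and tilting to 38 degrees by (68, 170), then at that tilt (75, 185), (79, 191), (84, 197), (92, 204), (107, 211).
- barb_right (a point): End of the barb of the hook at y = -55 mm.
- drift_slim: Slim drift (knock-out tool), 183 mm long, about 0.34 kg, hung nose down by its eye on either hook, 30 to 42 mm out from the cross bar. Origin: centre of the nose; z up the tool, x through the eye (along the hook), y along the handle. Rod 16 mm diameter to z = 64 mm, collar 36 mm diameter to z = 74, flat web 6 mm thick (x) and 46 wide (y) to z = 161, handle on top.
- drift_slim_eye (a point): Centre of the slim drift's round eye, 34 mm diameter, straight through the web, 95 mm above the nose. It hangs with the top of the eye on the hook, so this point is 13.5 mm below the hook's centre line and the nose 56 mm above the bench.
- drift_slim_handle (a point): Middle of the slim drift's black handle bar, 172 mm above its nose: 70 mm long (y), 20 mm thick (x), 22 mm high (z = 161 to 183). Take it here from above, closing across the 20 mm.
- drift_thick: Thick drift hanging on the other hook: the same in every size but for its rod of 28 mm and collar of 42 mm diameter, too thick for the hole. Origin and axes as for the slim drift. Stays hanging.
- die: Dark steel drawing die, block 120 x 120 x 60 mm, fixed, upside down on two parallels 33 mm high along its x axis; its back is the top face, at height 93 mm. Origin: on the bench under the block's centre; z up. The cavity below (50 mm diameter, 20 mm deep) holds the stamping.
- die_hole (a point): Centre of the mouth of the knock-out hole in the die's back, height 93 mm. Round, upright, 22 mm diameter with a 3 mm chamfer, 40 mm long down to the stamping. With the drift's collar on the die its nose is 64 mm below this point.
- stamping (a joint): How far the stuck stamping (46 mm cup, 20 mm deep, closed end up, octagonal flange 66 mm across below) has come down, in m: 0 = fully up, closed end 40 mm below the die's back; starts at 0 to 0.005; 0.020 = clear of the cavity; 0.026 = on the pad below. It takes about 10 N to press it down and it stays where it is left. With the collar on the die it is at 0.024.
- torch: Red hand torch standing between stand and die, 68 mm diameter at its foot, 192 mm high with its carrying handle, 0.5 kg. Origin: centre of its foot. In the way.
- part_a: Finished stamping lying flange down on the bench: octagon 66 mm across, 23 mm high, 0.1 kg. Origin: centre of its underside.
- part_b: Another finished stamping, the same as part_a.
Mind the look-alikes: they are no part of the job. What is shaped like the drift_slim but orange is not meant.

How it is judged:
By the outcome, as a careful person would: the job done as asked, in the order asked, and still so for the second after the job is handed in, with the robot touching nothing.
It also fails if it takes over 54 s, if anything falls off the work surface, if the arm or the gripper's body presses on something with over 40 N, if the wrist force passes 120 N, or if a joint passes its speed limit or range.

### The arm

A 7-joint arm with a two-finger parallel gripper is mounted at the origin on the work surface. World frame = base frame: x ahead of the robot, y to its left, z up, the work surface at z = 0. Lengths are in m, angles in rad, forces in N, time in s.
With the tool pointing down it reaches from about 0.4 to 0.85 m from the base axis. Payload 4.5 kg.
Tool frame: the origin (TCP) lies on the centre line of the jaws, within the pads' length; the fingertips stand 25 mm ahead of it and the grasp point (between the pads) lies 6 mm ahead of it; z points along the fingers, y is the direction in which the jaws open and shut (so a half turn about z gives the same grasp; the last joint's range is limited). The gripper opens to 88 mm and grips with 3 to 60 N. Pads are 18 mm wide; open, the fingers measure 123 mm over their backs; the gripper's body (75 mm by 187 mm) begins 45 mm behind the grasp point.
Start: joints at [1.33, 0.689, -0.195, 1.565, 0.157, 0.902, -0.215], TCP at [0.17, -0.602, 0.264] pointing down, gripper open.
Joint ranges: [-3.01, 3.01], [-0.46, 2.08], [-1.47, 1.51], [0.13, 2.56], [-1, 4.14], [0.04, 2.09], [-2.66, 2.66]. Speed limits (rad/s): [2.57, 2.57, 3.14, 3.14, 3.14, 3.14, 3.14].

### API

Orientations are given as a 3x3 rotation matrix whose columns are the frame's x, y, z axes.
In Python, from bench import read_state, snapshot, finish_job, spot_in, trace gives the robot as it stands.
- The arm moves only by the tool carry_out, never from a script. Its argument "targets" is a list of rows, each a list of 7 numbers: the shift along the world's x, y, z in mm, then the turn, a rotation vector about the world's x, y, z in degrees, then the closure, from -1 (fully open) to 1 (shut). In form: [[x, y, z, wx, wy, wz, gripper], ...]. A call has 1 to 8 rows; each row is the pose to reach, as a shift and turn from the pose commanded when the call began; what a row does not reach only later rows make up. A row lasts 1/12 s, in which the tool goes at most 41.7 mm and 7.16 degrees, less where a joint would pass 70% of its speed; a pose out of reach is approached as far as the arm can. A call with a gripper value outside its range is refused whole. The fingers move at their own pace and stop on an object; "force" is the grip in N (left out, the last holds). Time passes only in rows, so rows that repeat a pose let the fingers close. It gives the time, the measured TCP pose, the force and the opening at its end, in the units of the state.
- read_state(): the state, without advancing time (a new reading comes with each control period).
- snapshot(name): name is "scene" or "top"; returns a dict with "frame" (420x560x3 uint8, red, green, blue), "intrinsics" (3x3 intrinsics, pixels), "k1" (the pictures are not rectified: a ray, as slopes to the right and down, at radius r is drawn at 1 + k1 r^2 times it, then the intrinsics apply), "R" (3x3) and "t" (3): a world point X has camera coordinates R X + t. Camera axes: x right, y down, z forward; pixel columns grow to the right and rows downward; lengths in m; the calibration is good to about 2 mm. A picture is of the moment at which its call begins. There is no depth.
- finish_job(): hands the job in, once; it reports no verdict.
Trained networks look in the newest picture that a camera, given by its name, has taken for a name from the list of things; names that differ only in an ending like _2 or _b are one class to them, and where a whole thing is asked for, a point or a joint stands for the part that bears it (a point fixed in the world has none). Each returns a list of dicts, best first, with "conf" (0 to 1); they miss things now and then, are a little off and sometimes report something else, mostly with a low value. They report only what shows in the picture. A call takes as long as a camera call. They do not tell look-alikes from the thing itself.
- spot_in(camera, name): "location" ([x, y, z] in m, in the coordinates of the camera as it stood for that picture, good to about 4 mm: the middle of the surface that is visible of it).
- trace(camera, name): "pixels" (420x560 bool, what is visible of it).
The state is a dict: "time_s": time; "joints": joint angles; "qvel": joint speeds; "joint_torque": joint torques, N m; "ee_pos": TCP position; "ee_rot": TCP orientation; "force": force on the tool from outside, world axes, zero at the start; "wrist_torque": the same for the moment, N m; "grip_width": opening from 0.0 (shut) to 1.0 (fully open).
Only numpy, scipy, OpenCV 4.12 (cv2) and the standard library are available. Lean on these libraries where they do the work, as an engineer would, in place of code of your own. Each camera call takes 0.05 s, during which the arm holds its last target.

## Working session

There is one attempt and no reset: what is moved stays moved. The work goes in short steps, Python scripts to look and compute and a tool call to move; the robot and the scene stay as the last step left them, time stands still between calls to the robot, and variables do not carry over. Pictures are saved under pics/ and viewed, and the job is handed in when it is done.

Besides the shell and the picture viewer there is one more tool, called after "Request:" as name(argument=value, ...), one argument or row to a line, values as JSON. carry_out: Moves the arm, as the interface text tells. Its arguments: {"type":"object","properties":{"targets":{"type":"array","items":{"type":"array","items":{"type":"number"}}},"force":{"type":"number"}},"required":["targets"]}

```bash
mkdir -p pics; ls
python3 - <<'E'
from bench import *
import cv2
s=read_state(); print(s['time_s'],s['ee_pos'],s['ee_rot'],s['grip_width'])
for c in ['scene','top']:
    d=snapshot(c); cv2.imwrite(f'pics/{c}0.png',d['frame'][:,:,::-1]); print(c,d['intrinsics'],d['k1'],d['R'],d['t'])
    for n in ['stand','drift_slim','drift_thick','drift_slim_handle','drift_slim_eye','die','die_hole','torch','part_a','bend_left','bend_right','barb_left','barb_right']:
        for o in spot_in(c,n)[:4]:
            print(n,round(o['conf'],2),(d['R'].T@(o['location']-d['t'])).round(4))
E
```

```text
pics
0.0 [ 0.16938638 -0.60098978  0.26293688] [[ 9.62455835e-01  2.71437598e-01 -6.28946933e-04]
 [ 2.71438288e-01 -9.62454347e-01  1.69866762e-03]
 [-1.44250450e-04 -1.80561285e-03 -9.99998359e-01]] 1.0002709478204879
scene [[464.64608586   0.         282.02833146]
 [  0.         464.64608586 208.21938923]
 [  0.           0.           1.        ]] -0.15216228662012857 [[ 0.49659875  0.86784382 -0.01538798]
 [ 0.67524793 -0.39740904 -0.62137451]
 [-0.54537135  0.2981831  -0.78336258]] [-0.21118647 -0.30400776  1.69086009]
stand 0.8 [ 0.5115 -0.2416  0.0139]
stand 0.37 [ 0.5181 -0.2926  0.2005]
drift_slim 0.9 [ 0.516  -0.2981  0.2029]
drift_slim 0.63 [ 0.5303 -0.4445  0.1435]
drift_thick 0.85 [ 0.5284 -0.1867  0.1884]
drift_slim_handle 0.79 [ 0.5177 -0.2939  0.2037]
drift_slim_handle 0.76 [ 0.5326 -0.4434  0.1418]
drift_slim_handle 0.6 [ 0.5125 -0.2391  0.0096]
drift_slim_eye 0.83 [ 0.515  -0.2915  0.2007]
drift_slim_eye 0.63 [ 0.5305 -0.4455  0.1454]
die 0.72 [0.5181 0.2181 0.0911]
die_hole 0.82 [0.5127 0.2171 0.0883]
torch 0.72 [ 0.5411 -0.0138  0.096 ]
torch 0.3 [0.5124 0.2157 0.
[... 824 characters left out ...]
064]
drift_thick 0.22 [0.6783 0.0558 0.0035]
drift_slim_handle 0.86 [ 0.5174 -0.4382  0.1796]
drift_slim_handle 0.84 [ 0.5076 -0.2891  0.2409]
drift_slim_handle 0.19 [0.4777 0.2258 0.0942]
drift_slim_eye 0.89 [ 0.5221 -0.4427  0.176 ]
drift_slim_eye 0.73 [ 0.5137 -0.2863  0.2395]
die 0.81 [0.478  0.226  0.0958]
die 0.53 [ 0.5066 -0.0055  0.1593]
die_hole 0.65 [0.4767 0.2273 0.0932]
die_hole 0.43 [ 0.6728 -0.0455  0.0022]
torch 0.58 [ 0.5068 -0.0051  0.1604]
part_a 0.89 [0.6825 0.0573 0.0019]
part_a 0.65 [ 0.6748 -0.0477  0.0041]
bend_left 0.95 [ 0.4837 -0.2353  0.009 ]
bend_right 0.88 [ 0.4842 -0.2371  0.009 ]
barb_left 0.87 [ 0.4846 -0.2356  0.0105]
barb_right 0.67 [ 0.4836 -0.2383  0.009 ]
```

View pics/scene0.png

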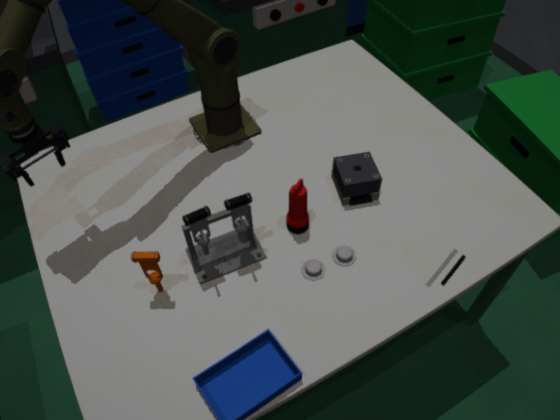

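View pics/top0.png

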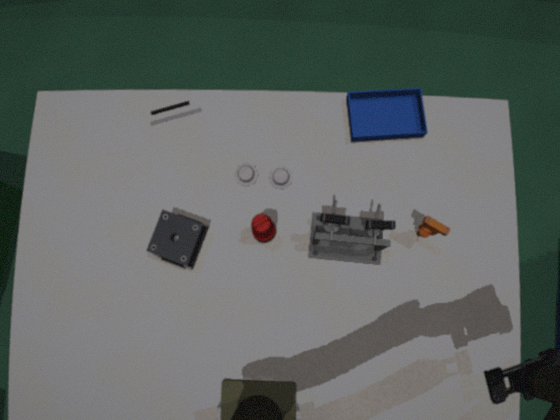

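Run:
```python
import cv2
a=cv2.imread('pics/scene0.png')[150:350,60:310]; b=cv2.imread('pics/top0.png')[100:300,270:520]
cv2.imwrite('pics/crop_s.png',cv2.resize(a,None,fx=3,fy=3,interpolation=2))
cv2.imwrite('pics/crop_t.png',cv2.resize(b,None,fx=3,fy=3,interpolation=2))
```

```text
(no output)
```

View pics/crop_s.png

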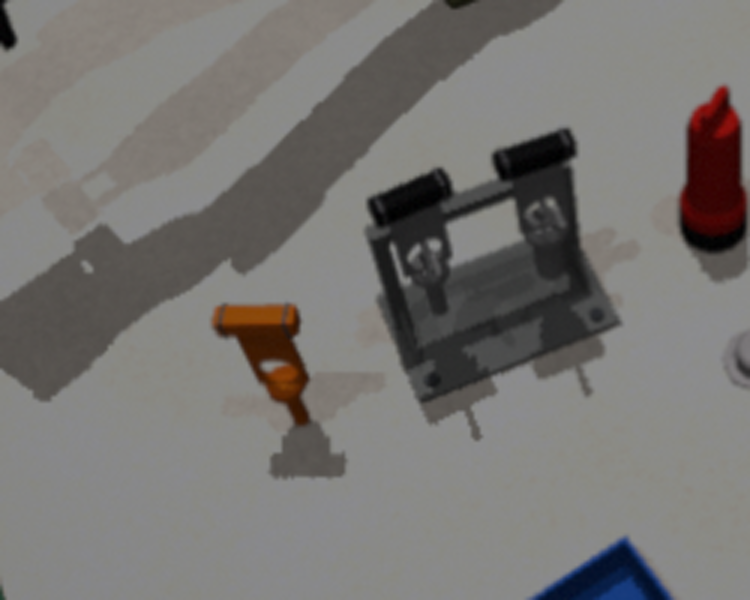

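View pics/crop_t.png

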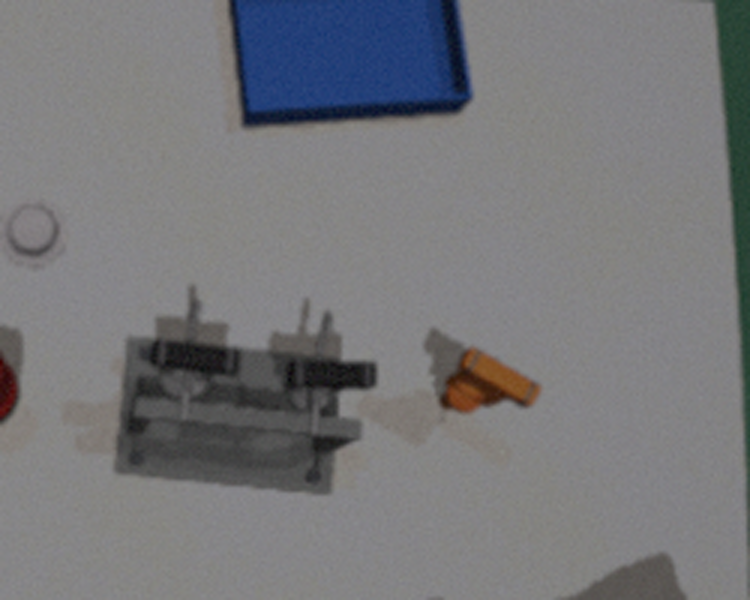

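```bash
cat > h.py <<'E'
import numpy as np, cv2
from bench import *
def proj(d,X):
    X=np.atleast_2d(X); c=X@d['R'].T+d['t']; s=c[:,:2]/c[:,2:]; r2=(s**2).sum(1,keepdims=True)
    s=s*(1+d['k1']*r2); K=d['intrinsics']; return s*[K[0,0],K[1,1]]+[K[0,2],K[1,2]]
def ray(d,p):
    K=d['intrinsics']; q=cv2.undistortPoints(np.array([[p]],float),K,np.array([d['k1'],0,0,0,0.]))[0,0]
    v=d['R'].T@np.array([q[0],q[1],1]); o=-d['R'].T@d['t']; return o,v
def at(d,p,z):
    o,v=ray(d,p); return o+v*(z-o[2])/v[2]
def crop(d,x0,y0,w,h,f,name,g=2.0):
    a=d['frame'][y0:y0+h,x0:x0+w,::-1].astype(float)/255; a=(np.clip(a**(1/g),0,1)*255).astype(np.uint8)
    a=cv2.resize(a,None,fx=f,fy=f,interpolation=cv2.INTER_CUBIC)
    for i in range(0,w,10):
        cv2.putText(a,str(x0+i),(i*f,10),0,.35,(0,255,255),1); cv2.line(a,(i*f,12),(i*f,18),(0,255,255),1)
    for i in range(0,h,10):
        cv2.putText(a,str(y0+i),(0,i*f+4),0,.35,(0,255,255),1); cv2.line(a,(24,i*f),(30,i*f),(0,255,255),1)
    cv2.imwrite('pics/'+name,a)
E
python3 - <<'E'
from h import *
import pickle
s=snapshot('scene'); t=snapshot('top'); pickle.dump((s,t),open('st0.pkl','wb'))
crop(s,178,185,95,95,6,'c1.png'); crop(t,300,185,100,85,7,'c2.png')
crop(t,140,200,75,75,7,'c3.png'); crop(s,325,140,65,65,8,'c4.png')
for c,d in(('scene',s),('top',t)):
  for n in('drift_slim_handle','die_hole','die','torch'):
    for o in trace(c,n)[:3]:
        m=o['pixels']; y,x=np.nonzero(m); print(c,n,round(o['conf'],2),m.sum(),x.mean().round(1),y.mean().round(1),x.min(),x.max(),y.min(),y.max())
E
```

```text
scene drift_slim_handle 0.72 673 149.3 266.0 131 162 251 291
scene drift_slim_handle 0.71 747 198.7 226.7 182 210 206 255
scene die_hole 0.77 2275 356.0 178.4 331 382 151 206
scene die 0.63 2302 355.9 178.6 331 382 151 206
scene torch 0.67 964 297.9 209.9 287 310 180 233
scene torch 0.36 2898 223.3 250.5 182 266 204 283
scene torch 0.22 719 198.7 226.0 182 210 207 254
top drift_slim_handle 0.97 462 432.1 227.7 418 449 216 237
top drift_slim_handle 0.58 402 378.2 226.2 364 396 219 236
top die_hole 0.62 2406 177.1 239.2 147 207 210 268
top die 0.84 2431 177.1 238.6 147 208 210 268
top torch 0.86 594 263.1 227.9 252 276 213 242
top torch 0.74 366 246.0 173.8 235 257 164 184
top torch 0.65 2903 346.8 240.7 308 390 200 264
```

View pics/c1.png

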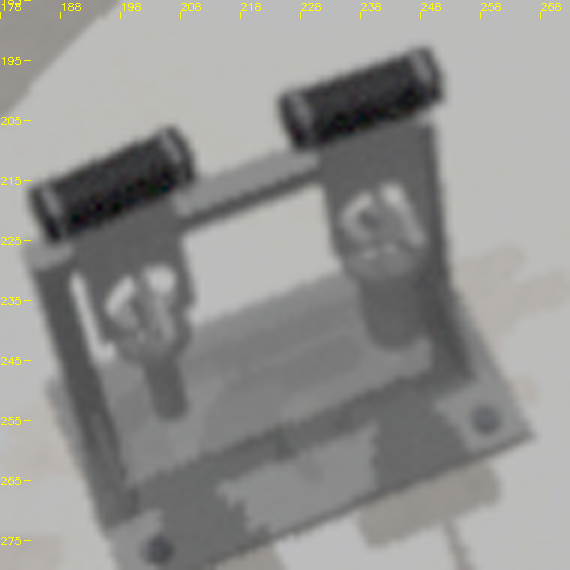

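View pics/c2.png

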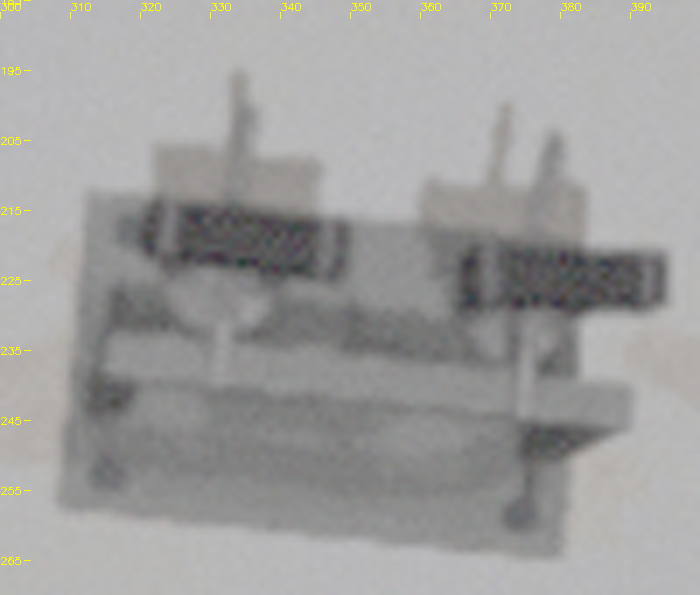

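View pics/c3.png

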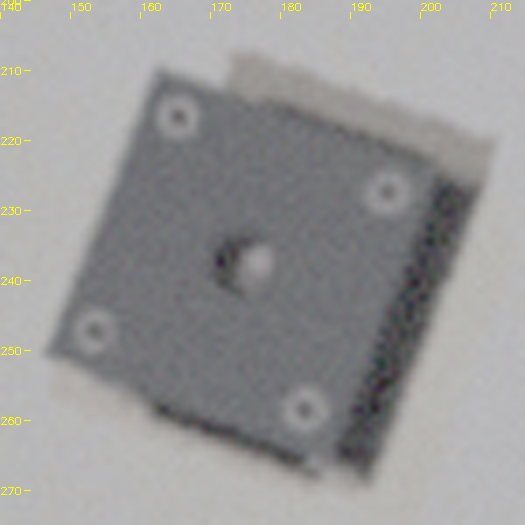

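View pics/c4.png

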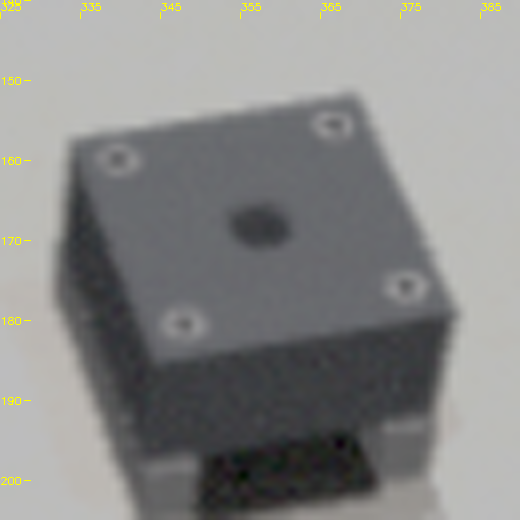

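```bash
cat > fit.py <<'E'
from h import *
import pickle
from scipy.optimize import minimize
s,t=pickle.load(open('st0.pkl','rb'))
def box(x,y,yaw,lx,ly,z0,z1):
    c,n=np.cos(yaw),np.sin(yaw)
    return np.array([[x+c*a*lx/2-n*b*ly/2,y+n*a*lx/2+c*b*ly/2,z] for a in(-1,1) for b in(-1,1) for z in(z0,z1)])
def sil(d,X):
    h=cv2.convexHull(proj(d,X).astype(np.float32))[:,0]
    m=np.zeros((420*4,560*4),np.uint8); cv2.fillConvexPoly(m,np.round((h+0.5)*4*16-8).astype(np.int32),1,shift=4)
    return cv2.resize(m.astype(np.float32),(560,420),interpolation=cv2.INTER_AREA)
def fit(views,x0,lx,ly,z0,z1,thr,rois):
    ms=[]
    for d,r in zip(views,rois):
        g=d['frame'].astype(float).mean(2); w=np.clip((thr[1]-g)/(thr[1]-thr[0]),0,1)
        k=np.zeros_like(w); k[r[1]:r[3],r[0]:r[2]]=1; ms.append(w*k)
    def cost(p):
        X=box(p[0]/1e3,p[1]/1e3,np.deg2rad(p[2]),lx,ly,z0,z1)
        return sum(((sil(d,X)-m)**2).sum() for d,m in zip(views,ms))
    best=minimize(cost,x0,method='Nelder-Mead',options=dict(initial_simplex=np.array([x0]+[np.add(x0,np.eye(3)[i]*8) for i in range(3)]),xatol=.02,fatol=.01))
    return best.x.round(2),round(best.fun,1)
if __name__=='__main__':
    for d,n in((s,'s'),(t,'t')):
        print(n,(d['R'].T@-d['t']).round(3))
    g=s['frame'].mean(2); print(g[205:225,183:211:3].astype(int)); g=t['frame'].mean(2); print(g[216:234,362:398:3].astype(int))
    for x0 in([515,-295,0],):
      rs=(180,203,213,228); rt=(361,216,399,234)
      for v,r in(([s],[rs]),([t],[rt]),([s,t],[rs,rt])):
        print(fit(v,x0,.020,.070,.217,.239,(25,60),r))
    # die hole
    print('hole',at(s,(357.4,168.3),.093),at(t,(174.8,237.6),.093))
    print('scr s',np.mean([at(s,p,.093) for p in((339.5,159.8),(366.5,155.5),(347.3,180.5),(375.5,176))],0))
    print('scr t',np.mean([at(t,p,.093) for p in((165.5,216.7),(194.7,227.2),(152.5,247.3),(183.2,258.5))],0))
    a=[at(s,p,.093) for p in((339.5,159.8),(366.5,155.5),(347.3,180.5),(375.5,176))]; print(np.array(a).round(3))
    a=[at(t,p,.093) for p in((165.5,216.7),(194.7,227.2),(152.5,247.3),(183.2,258.5))]; print(np.array(a).round(3))
E
python3 fit.py
```

```text
s [ 1.232 -0.442  1.132]
t [ 0.347 -0.076  1.373]
[[138 137 137 137 136 137 135 125 121 136]
 [138 137 138 137 137 136 134  91  75 136]
 [138 136 137 136 137 135 118  51  40 134]
 [137 137 138 136 135 120  66  28  25 130]
 [137 136 138 136 132  72  22  21  33 120]
 [137 136 139 134 110  25  14  14  43  91]
 [138 136 136 112  45  11  12  14  44  78]
 [138 136 122  53  13  11  13  12  21  68]
 [137 123  77  18  11  14  12   7  11  52]
 [130  82  27  11  11  10   6   4  12  37]
 [103  38  13  14  11   8   1   2  10  47]
 [ 50  34  12  12  11   7   4   3  27  65]
 [ 30  49  14  12   8   4   4   6  53  75]
 [ 35  55  13   7   3   3   9  19  68  75]
 [ 43  50  10   4   4   4  18  31  61  66]
 [ 60  31   8   2   3  12  32  33  53  42]
 [ 84  10   6   3   7  23  34  35  35  28]
 [110   5   6   5  23  34  34  35  33  39]
 [129   4   9  20  31  34  34  34  33  78]
 [121  12  20  31  34  34  33  36  40 121]]
[[ 81  89  94  91  85  87  90 100 135 136 130 132]
 [ 71  75  77  89  83  79  90 101 133 134 131 133]
 [ 59  58  64  74  72  68  83 103 138 135 135 134]
 [ 59  55  54  49  56  62  65  98 12
[... 522 characters left out ...]
5]
 [ 67  49  60  68  60  71  51  90 118 117 115 131]
 [ 57  51  70  72  66  73  59 117 133 132 125 131]
 [ 53  50  77  75  66  80  59 126 135 135 123 127]
 [ 55  55  70  79  64  91  55 124 130 130 118 126]]
(array([ 519.72, -293.11,   -0.75]), np.float64(88.9))
(array([ 512.98, -286.76,    3.52]), np.float64(64.8))
(array([ 514.13, -289.62,    2.51]), np.float64(194.3))
hole [0.49028874 0.23115759 0.093     ] [0.48205516 0.23246691 0.093     ]
scr s [0.48803071 0.23205385 0.093     ]
scr t [0.48263918 0.2350033  0.093     ]
[[0.432 0.204 0.093]
 [0.46  0.289 0.093]
 [0.516 0.175 0.093]
 [0.544 0.26  0.093]]
[[0.538 0.262 0.093]
 [0.512 0.18  0.093]
 [0.454 0.292 0.093]
 [0.427 0.206 0.093]]
```

Run:
```python
from fit import *
P=[at(t,p,.008) for p in((312.5,213.0),(308.3,257.5),(379.7,264.2))]
print(np.array(P).round(4)); 
v=P[1]-P[2]; print('along y',np.linalg.norm(v),np.degrees(np.arctan2(-v[0],v[1])), 'origin?', (P[0]+P[2])/2)
v=P[0]-P[1]; print('along x',np.linalg.norm(v),np.degrees(np.arctan2(v[1],v[0])))
P=[at(s,p,.008) for p in((266.5,257.5),(212,278.5))]; v=P[0]-P[1];print(P,np.linalg.norm(v),np.degrees(np.arctan2(-v[0],v[1])))
# handle ends midpoints in top view, both drifts
for a,b in(((365.7,224.6),(395,225.6)),((320.3,217.3),(349.8,220.7))):
  p=at(t,a,.239);q=at(t,b,.239);v=p-q;print(p.round(3),q.round(3),np.linalg.norm(v),np.degrees(np.arctan2(-v[0],v[1])))
# bar top edges
for a,b in(((315.5,238.8),(390,246)),((315.5,233),(390,239.5))):
  p=at(t,a,.161);q=at(t,b,.161);v=p-q;print('bar',p.round(3),q.round(3),np.linalg.norm(v),np.degrees(np.arctan2(-v[0],v[1])))
# hook lines
for a,b in(((375.0,241),(379.3,204)),((331.7,237),(334.3,196))):
  print('hook',at(t,a,.165).round(3),at(t,b,.196).round(3))
```

```text
[[ 0.5728 -0.1382  0.008 ]
 [ 0.4458 -0.1288  0.008 ]
 [ 0.4315 -0.3306  0.008 ]]
along y 0.20235645473887104 -4.06690662694748 origin? [ 0.50216755 -0.23441537  0.008     ]
along x 0.12735429951857916 -4.255266619508105
[array([ 0.58293135, -0.1411824 ,  0.008     ]), array([ 0.56731735, -0.30571406,  0.008     ])] 0.165270878603177 -5.421116532293549
[ 0.51  -0.254  0.239] [ 0.509 -0.324  0.239] 0.07025229635869 -0.6023827304833457
[ 0.525 -0.146  0.239] [ 0.519 -0.216  0.239] 0.07034698418777005 -5.186209517682884
bar [ 0.482 -0.14   0.161] [ 0.468 -0.328  0.161] 0.18891860730601484 -4.200912662769087
bar [ 0.497 -0.14   0.161] [ 0.485 -0.328  0.161] 0.18914832297985862 -3.646144973373908
hook [ 0.48  -0.289  0.165] [ 0.569 -0.295  0.196]
hook [ 0.487 -0.18   0.165] [ 0.586 -0.183  0.196]
```

Request:
carry_out(
  targets=[
    [29,26,20,0,0,6.3,-1],
    [58,52,40,0,0,12.6,-1],
    [86,77,60,0,0,18.9,-1],
    [115,103,70,0,0,25.2,-1],
    [144,129,80,0,0,31.5,-1],
    [173,155,90,0,0,37.8,-1],
    [201,180,90,0,0,44,-1],
    [230,206,90,0,0,50,-1],
  ],
)

```text
time_s: 2.57
ee_pos: [0.401, -0.3944, 0.3548]
ee_rot: [[0.406, 0.914, 0.001], [0.914, -0.406, -0.002], [-0.001, 0.002, -1.0]]
force: [0.5, 0.8, 1.4]
grip_width: 1.001
```

Request:
carry_out(
  targets=[
    [29,26,0,0,0,5.5,-1],
    [58,52,0,0,0,11,-1],
    [87,78,0,0,0,16.5,-1],
    [115,104,0,0,0,22,-1],
    [115,104,-30,0,0,22,-1],
    [115,104,-30,0,0,22,-1],
  ],
)

```text
time_s: 3.07
ee_pos: [0.5145, -0.2882, 0.3202]
ee_rot: [[0.033, 0.999, -0.005], [0.999, -0.033, 0.004], [0.004, -0.005, -1.0]]
force: [-1.4, -0.1, -1.0]
grip_width: 1.002
```

Run:
```python
from h import *
import pickle
st=read_state(); print(st['ee_pos'],st['ee_rot'].__class__,np.degrees(np.arctan2(st['ee_rot'][1][1],st['ee_rot'][0][1])),st['joints'])
s=snapshot('scene'); t=snapshot('top'); pickle.dump((s,t),open('st1.pkl','wb'))
crop(s,150,150,110,95,6,'d1.png'); crop(t,310,160,110,100,6,'d2.png')
R=np.array(st['ee_rot']);p=np.array(st['ee_pos'])
for sg in(1,-1):
    X=p+R@np.array([0,sg*.044,.025]); print('tip inner',proj(s,X),proj(t,X))
```

```text
[ 0.51453914 -0.28823362  0.32019782] <class 'numpy.ndarray'> -1.9145548967870352 [ 0.74803544  0.62149547 -0.55225055  1.58716331  0.35896476  1.04204477
  0.06128256]
tip inner [[199.93389239 210.31624752]] [[384.90650401 200.53190879]]
tip inner [[186.6752721 185.100437 ]] [[383.94621976 238.97181739]]
```

View pics/d1.png

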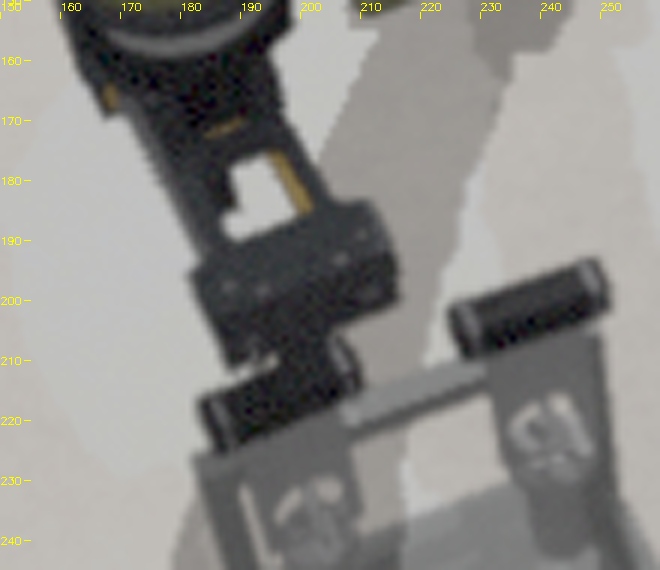

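View pics/d2.png

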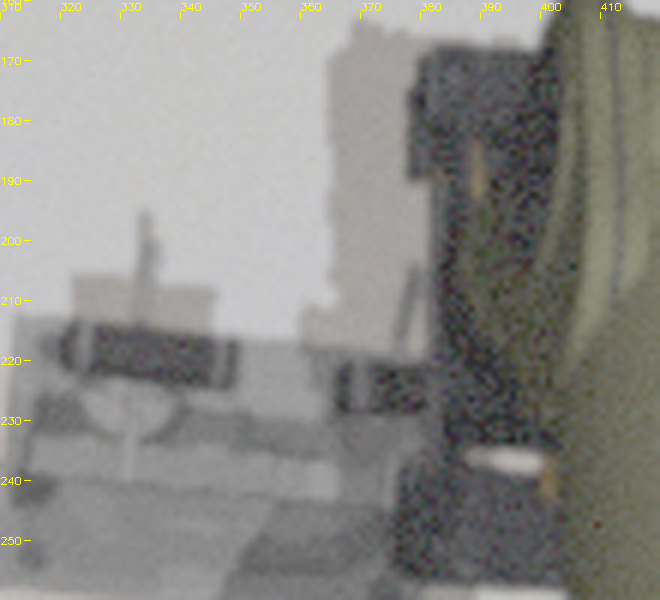

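```bash
cat > ov.py <<'E'
from h import *
def overlay(d,R,p,name,x0,y0,w,h,f,extra=[]):
    a=d['frame'][y0:y0+h,x0:x0+w,::-1].astype(float)/255; a=(a**.5*255).astype(np.uint8)
    a=cv2.resize(a,None,fx=f,fy=f,interpolation=cv2.INTER_CUBIC)
    def L(P,c):
        q=proj(d,np.array(P)); q=((q-[x0,y0]+.5)*f).astype(int); cv2.polylines(a,[q.reshape(-1,1,2)],False,c,1)
    def bx(l,u,c):
        for z in(l[2],u[2]): L([p+R@np.array([x,y,z]) for x,y in((l[0],l[1]),(u[0],l[1]),(u[0],u[1]),(l[0],u[1]),(l[0],l[1]))],c)
    bx((-.0375,-.0935,-.039),(.0375,.0935,-.1),(0,255,0))
    for g in(1,-1): bx((-.009,min(g*.044,g*.0615),-.03),(.009,max(g*.044,g*.0615),.025),(0,0,255))
    for P,c in extra: L(P,c)
    cv2.imwrite('pics/'+name,a)
E
python3 - <<'E'
from ov import *
import pickle
from fit import box
s,t=pickle.load(open('st1.pkl','rb')); st=read_state(); R=st['ee_rot'];p=st['ee_pos']
def hb(x,y,yaw):
    B=box(x,y,np.radians(yaw),.02,.07,.217,.239); return B[[0,1,3,2,0,4,5,7,6,4]]
ex=[(hb(.516,-.290,-1),(255,0,255))]
overlay(s,R,p,'o1.png',150,150,110,95,6,ex); overlay(t,R,p,'o2.png',310,150,130,110,5,ex)
E
```

```text
(no output)
```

View pics/o1.png

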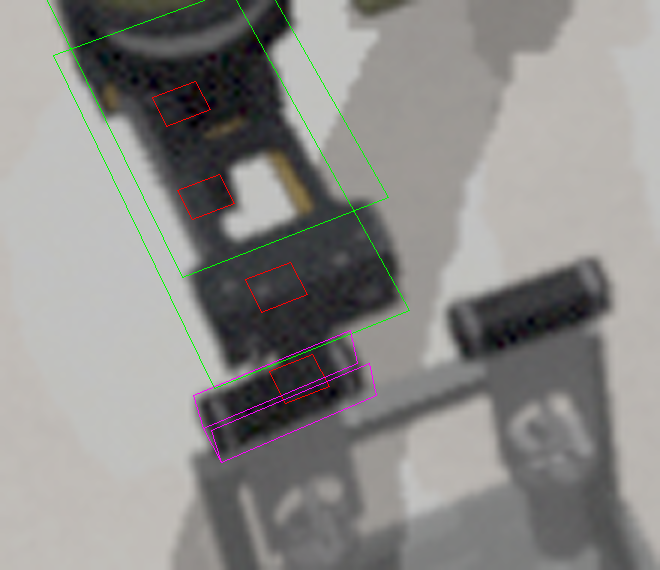

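View pics/o2.png

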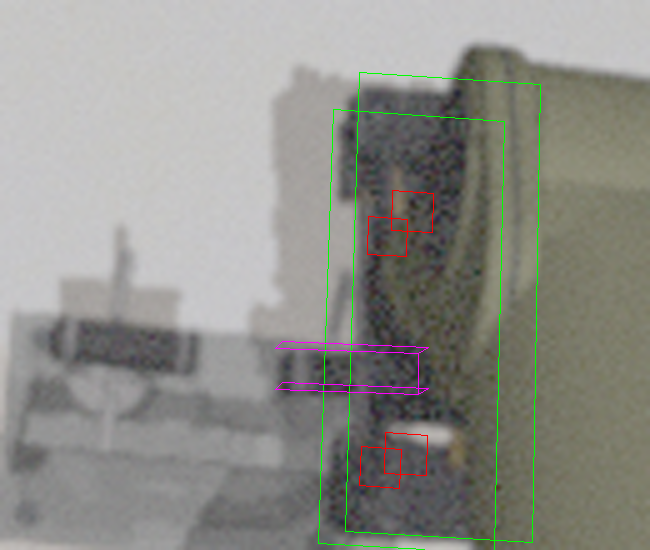

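Request:
carry_out(
  targets=[
    [1,-1,-30,0,0,0,-1],
    [1,-1,-60,0,0,0,-1],
    [1,-1,-80,0,0,0,-1],
    [1,-1,-86,0,0,0,-1],
    [1,-1,-86,0,0,0,-1],
  ],
)

```text
time_s: 3.58
ee_pos: [0.5147, -0.2938, 0.2374]
ee_rot: [[0.042, 0.999, -0.002], [0.999, -0.042, -0.0], [-0.0, -0.002, -1.0]]
force: [-0.7, 0.3, 0.8]
grip_width: 1.002
```

Run:
```python
from ov import *
import pickle
from fit import box
st=read_state(); R=st['ee_rot'];p=st['ee_pos']; print(p,st['force'])
s=snapshot('scene'); t=snapshot('top'); pickle.dump((s,t),open('st2.pkl','wb'))
overlay(s,R,p,'o3.png',150,150,110,95,6); overlay(t,R,p,'o4.png',310,150,130,110,5)
```

```text
[ 0.51465451 -0.29378599  0.23742765] [-0.6866555   0.31179502  0.84962774]
```

View pics/o3.png

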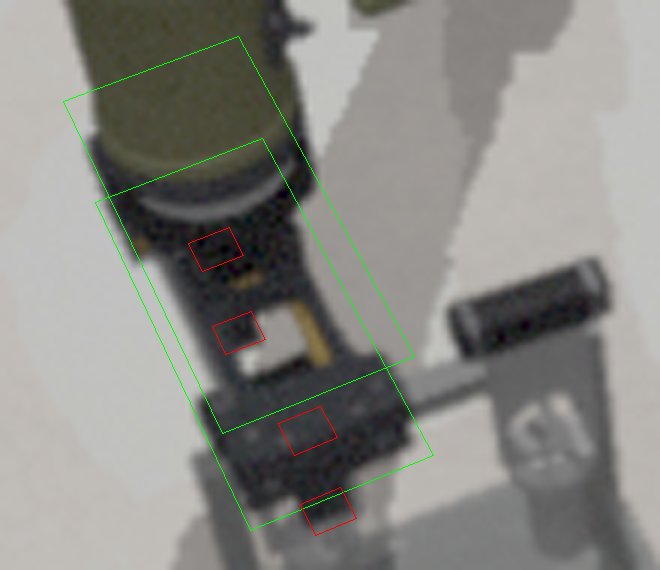

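View pics/o4.png

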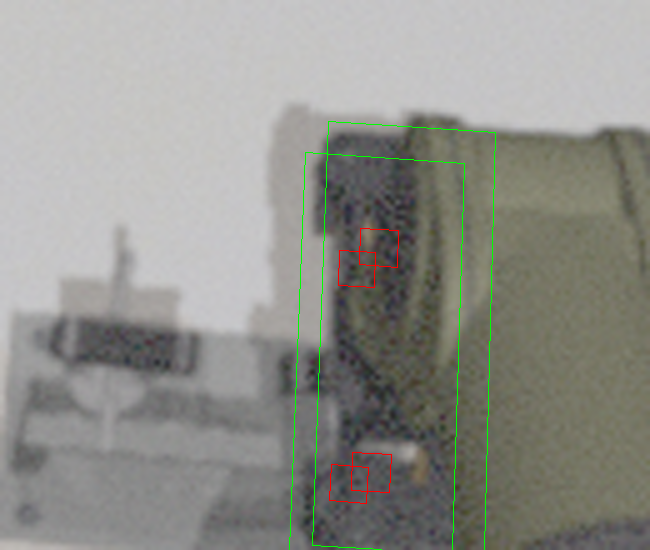

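Request:
carry_out(
  targets=[
    [0,2,-4,0,0,0,0.1],
    [0,2,-4,0,0,0,0.2],
    [0,2,-4,0,0,0,0.3],
    [0,2,-4,0,0,0,0.4],
    [0,2,-4,0,0,0,0.5],
    [0,2,-4,0,0,0,1],
    [0,2,-4,0,0,0,1],
    [0,2,-4,0,0,0,1],
  ],
  force=8,
)

```text
time_s: 4.35
ee_pos: [0.5156, -0.2906, 0.2337]
ee_rot: [[0.039, 0.999, 0.0], [0.999, -0.039, 0.0], [0.0, 0.0, -1.0]]
force: [-0.1, -0.9, -0.2]
grip_width: 0.418
```

Request:
carry_out(
  targets=[
    [0,0,0,0,0,0,1],
    [0,0,0,0,0,0,1],
    [0,0,0,0,0,0,1],
    [0,0,0,0,0,0,1],
    [0,0,0,0,0,0,1],
  ],
  force=12,
)

```text
time_s: 4.77
ee_pos: [0.5152, -0.2906, 0.2337]
ee_rot: [[0.039, 0.999, -0.001], [0.999, -0.039, 0.0], [0.0, -0.001, -1.0]]
force: [-1.4, 0.3, 0.1]
grip_width: 0.225
```

Run:
```python
from h import *
import pickle
s,t=pickle.load(open('st0.pkl','rb'))
yaw=np.radians(-4.1); ex=np.array([np.cos(yaw),np.sin(yaw),0]); ey=np.array([-ex[1],ex[0],0])
q=lambda d,p,z,n: print(n,'out/along',(at(d,p,z)@ex*1e3).round(1),(at(d,p,z)@ey*1e3).round(1))
q(t,(379.3,203.7),.192,'slim tip(91)'); q(t,(334.3,195.2),.192,'thick tip(91)')
q(t,(315.5,238.8),.161,'bar back -8');q(t,(390,246),.161,'bar back -8');q(t,(315.5,233),.161,'bar front 8');q(t,(388,239.5),.161,'front 8')
q(t,(380,225.3),.239,'slim handle'); q(t,(335,219),.239,'thick handle')
q(s,(206,213.5),.239,'s slim handle end'); 
# scene bar top front edge / back edge between drifts
crop(s,180,195,75,60,10,'e1.png'); 
s2,_=pickle.load(open('st2.pkl','rb')); 
s3=snapshot('scene');t3=snapshot('top'); pickle.dump((s3,t3),open('st3.pkl','wb')); crop(s3,180,195,75,60,10,'e2.png')
```

```text
slim tip(91) out/along 589.8 -254.3
thick tip(91) out/along 600.3 -140.7
bar back -8 out/along 490.9 -105.1
bar back -8 out/along 490.6 -294.0
bar front 8 out/along 505.5 -103.8
front 8 out/along 506.6 -287.8
slim handle out/along 528.6 -251.3
thick handle out/along 533.3 -143.4
s slim handle end out/along 548.1 -231.8
```

View pics/e1.png

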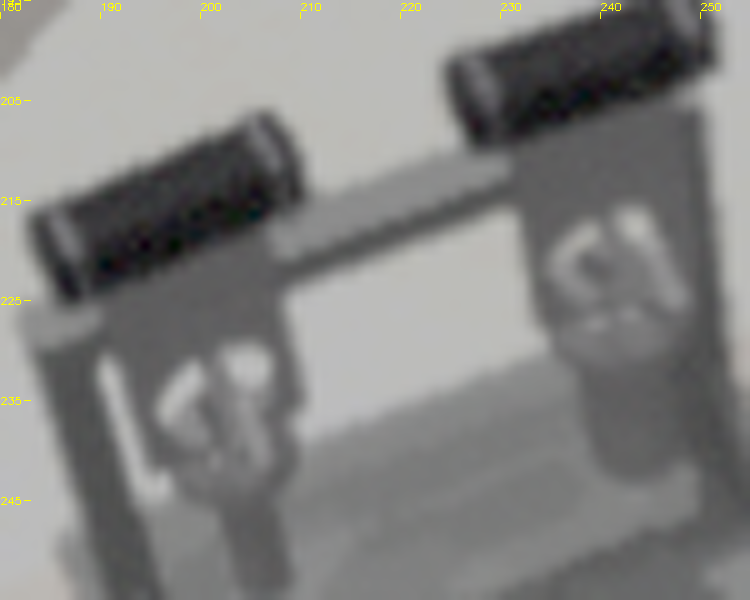

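View pics/e2.png

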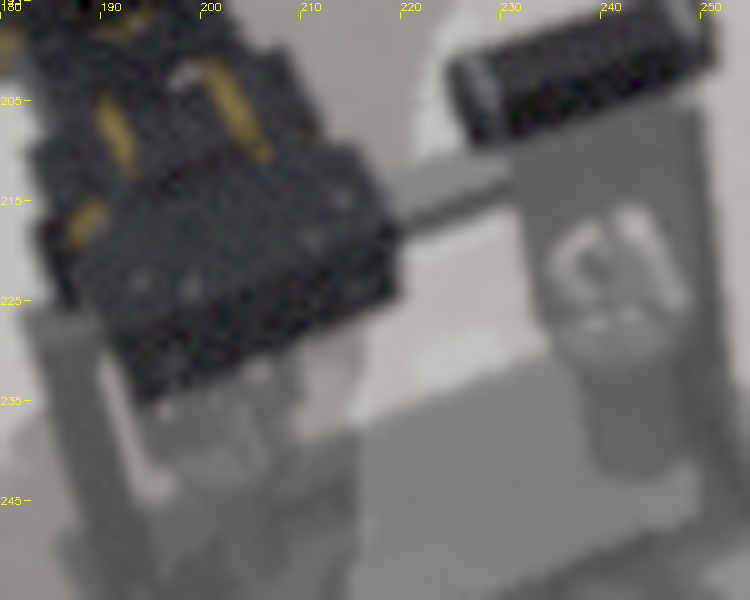

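Run:
```python
from h import *
import pickle
s,t=pickle.load(open('st0.pkl','rb'))
yaw=np.radians(-4.1); ex=np.array([np.cos(yaw),np.sin(yaw),0]); ey=np.array([-ex[1],ex[0],0])
q=lambda d,p,z,n: print(n,'out/along',(at(d,p,z)@ex*1e3).round(1),(at(d,p,z)@ey*1e3).round(1))
q(s,(209,220.6),.161,'front 8'); q(s,(230,213.3),.161,'front 8'); q(s,(212,214.7),.161,'back'); q(s,(224,210.3),.161,'back')
q(s,(183.5,227.5),.161,'bar left end')
p=np.array([.5152,-.2906,0]); print('tcp',p@ex*1e3,p@ey*1e3)
```

```text
front 8 out/along 511.8 -222.2
front 8 out/along 513.8 -163.3
back out/along 496.9 -208.2
back out/along 497.2 -174.0
bar left end out/along 503.3 -290.5
tcp 534.6586486891008 -253.02080819953255
```

Request:
carry_out(
  targets=[
    [0,0,0,0,0,0,1],
    [0,0,0,0,0,0,1],
    [0,0,5,0,0,0,1],
    [0,0,10,0,0,-1,1],
    [0,0,13.5,0,0,-2,1],
    [5,-0.4,13.5,0,0,-2,1],
    [10,-0.7,13.5,0,0,-2,1],
    [10,-0.7,13.5,0,0,-2,1],
  ],
  force=40,
)

```text
time_s: 5.53
ee_pos: [0.5273, -0.291, 0.2473]
ee_rot: [[0.074, 0.997, 0.002], [0.997, -0.074, 0.0], [0.0, 0.002, -1.0]]
force: [0.6, -0.0, -3.4]
grip_width: 0.223
```

Run:
```python
from h import *
import pickle
st=read_state(); print(st['ee_pos'],st['wrist_torque'],st['joints'])
s3=snapshot('scene');t3=snapshot('top'); pickle.dump((s3,t3),open('st4.pkl','wb')); crop(s3,180,195,75,60,10,'e3.png')
```

```text
[ 0.52726156 -0.29104397  0.24734739] [-0.03734534 -0.10745928 -0.02836452] [ 0.71017272  0.71151914 -0.50146254  1.64707143  0.41513503  0.88879742
 -0.02735917]
```

View pics/e3.png

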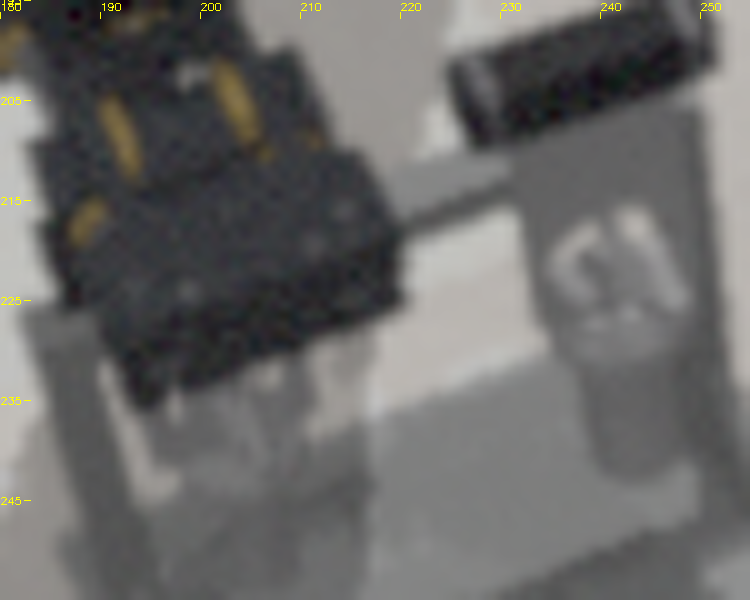

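```bash
cat > plan.py <<'E'
import numpy as np
def rows(tcp_stand,cur_tilt,wps,L=82.5):
    # wps: (eye_out, eye_z, tilt)
    for e,z,th in wps:
        a=np.radians(th); T=np.array([e-L*np.sin(a),z+L*np.cos(a)])-tcp_stand
        d=-(th-cur_tilt)
        print([round(x,1) for x in (T[0]*.9974,-T[0]*.0715,T[1],d*.0715,d*.9974,0,1)])
E
python3 - <<'E'
from plan import *
rows(np.array([45,247.3]),0,[(45+23*f,165+5*f,38*f) for f in np.arange(1,8)/7.]+[(68,170,38)])
E
```

```text
[np.float64(-4.5), np.float64(0.3), np.float64(0.5), np.float64(-0.4), np.float64(-5.4), 0, 1]
[np.float64(-8.9), np.float64(0.6), np.float64(0.2), np.float64(-0.8), np.float64(-10.8), 0, 1]
[np.float64(-13.2), np.float64(0.9), np.float64(-1.0), np.float64(-1.2), np.float64(-16.2), 0, 1]
[np.float64(-17.3), np.float64(1.2), np.float64(-2.8), np.float64(-1.6), np.float64(-21.7), 0, 1]
[np.float64(-21.2), np.float64(1.5), np.float64(-5.3), np.float64(-1.9), np.float64(-27.1), 0, 1]
[np.float64(-24.6), np.float64(1.8), np.float64(-8.5), np.float64(-2.3), np.float64(-32.5), 0, 1]
[np.float64(-27.7), np.float64(2.0), np.float64(-12.3), np.float64(-2.7), np.float64(-37.9), 0, 1]
[np.float64(-27.7), np.float64(2.0), np.float64(-12.3), -2.7, -37.9, 0, 1]
```

Request:
carry_out(
  targets=[
    [-4.5,0.3,0.5,-0.4,-5.4,0,1],
    [-8.9,0.6,0.2,-0.8,-10.8,0,1],
    [-13.2,0.9,-1.0,-1.2,-16.2,0,1],
    [-17.3,1.2,-2.8,-1.6,-21.7,0,1],
    [-17.3,1.2,-2.8,-1.6,-21.7,0,1],
  ],
)

```text
time_s: 6.05
ee_pos: [0.5015, -0.2897, 0.2418]
ee_rot: [[0.076, 0.929, 0.362], [0.997, -0.072, -0.026], [0.001, 0.363, -0.932]]
force: [-2.5, -0.2, -3.7]
grip_width: 0.223
```

```bash
cat > eye.py <<'E'
from h import *
def eye():
    st=read_state(); R=st['ee_rot'];p=st['ee_pos']; e=p+R@[0,0,.0825]
    ex=np.array([.9974,-.0715,0]);ey=np.array([.0715,.9974,0])
    print('t',st['time_s'],'eye out,along,z',(e@ex*1e3-501.7).round(1),(e@ey*1e3).round(1),(e[2]*1e3).round(1),'tilt',np.degrees(np.arctan2(R[:,2]@ex,-R[2,2])).round(1),'side',np.degrees(np.arcsin(R[:,2]@ey)).round(1),'tcp',((p@ex)*1e3-501.7).round(1),(p[2]*1e3).round(1),'F',st['force'].round(1),'T',st['wrist_torque'].round(2),'g',round(st['grip_width'],3))
eye()
E
python3 eye.py
```

```text
t 6.05 eye out,along,z 49.2 -253.1 165.0 tilt 21.3 side -0.0 tcp 19.2 241.8 F [-2.5 -0.2 -3.7] T [-0.09  0.9  -0.04] g 0.223
```

Request:
carry_out(
  targets=[
    [0,0,0,0,0,0,1],
    [0,0,0,0,0,0,1],
  ],
)

```text
time_s: 6.22
ee_pos: [0.5097, -0.2904, 0.245]
ee_rot: [[0.074, 0.926, 0.369], [0.997, -0.069, -0.028], [-0.0, 0.37, -0.929]]
force: [0.4, -0.3, -3.0]
grip_width: 0.224
```

```bash
python3 eye.py
```

```text
t 6.2167 eye out,along,z 58.0 -253.3 168.4 tilt 21.7 side -0.1 tcp 27.5 245.0 F [ 0.4 -0.3 -3. ] T [0.02 0.49 0.04] g 0.224
```

Run:
```python
from plan import *
rows(np.array([27.5,245.0]),21.7,[(58+10*f,168.4+1.6*f,21.7+16.3*f) for f in np.arange(1,7)/6.])
```

```text
[np.float64(-1.9), np.float64(0.1), np.float64(-1.2), np.float64(-0.2), np.float64(-2.7), 0, 1]
[np.float64(-3.8), np.float64(0.3), np.float64(-2.6), np.float64(-0.4), np.float64(-5.4), 0, 1]
[np.float64(-5.5), np.float64(0.4), np.float64(-4.2), np.float64(-0.6), np.float64(-8.1), 0, 1]
[np.float64(-7.2), np.float64(0.5), np.float64(-6.0), np.float64(-0.8), np.float64(-10.8), 0, 1]
[np.float64(-8.8), np.float64(0.6), np.float64(-7.9), np.float64(-1.0), np.float64(-13.5), 0, 1]
[np.float64(-10.3), np.float64(0.7), np.float64(-10.0), np.float64(-1.2), np.float64(-16.3), 0, 1]
```

Request:
carry_out(
  targets=[
    [-1.9,0.1,-1.2,-0.2,-2.7,0,1],
    [-3.8,0.3,-2.6,-0.4,-5.4,0,1],
    [-5.5,0.4,-4.2,-0.6,-8.1,0,1],
    [-7.2,0.5,-6.0,-0.8,-10.8,0,1],
    [-8.8,0.6,-7.9,-1,-13.5,0,1],
    [-10.3,0.7,-10,-1.2,-16.3,0,1],
    [-10.3,0.7,-10,-1.2,-16.3,0,1],
    [-10.3,0.7,-10,-1.2,-16.3,0,1],
  ],
)

```text
time_s: 6.88
ee_pos: [0.4907, -0.286, 0.2257]
ee_rot: [[0.054, 0.875, 0.481], [0.998, -0.052, -0.018], [0.009, 0.481, -0.877]]
force: [-1.6, -1.1, -4.5]
grip_width: 0.221
```

```bash
python3 eye.py
python3 - <<'E'
from h import *
import pickle
s3=snapshot('scene');t3=snapshot('top'); pickle.dump((s3,t3),open('st5.pkl','wb')); crop(s3,180,195,75,60,10,'e4.png'); crop(t3,320,180,90,80,7,'e5.png')
E
```

```text
t 6.8833 eye out,along,z 47.9 -248.9 153.4 tilt 28.7 side 0.9 tcp 8.2 225.7 F [-1.6 -1.1 -4.5] T [-0.1   0.97 -0.08] g 0.221
```

View pics/e4.png

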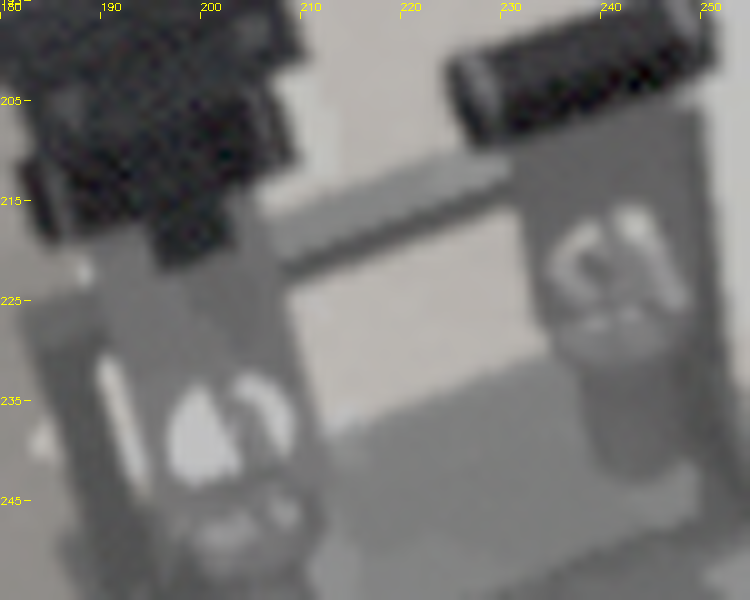

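View pics/e5.png

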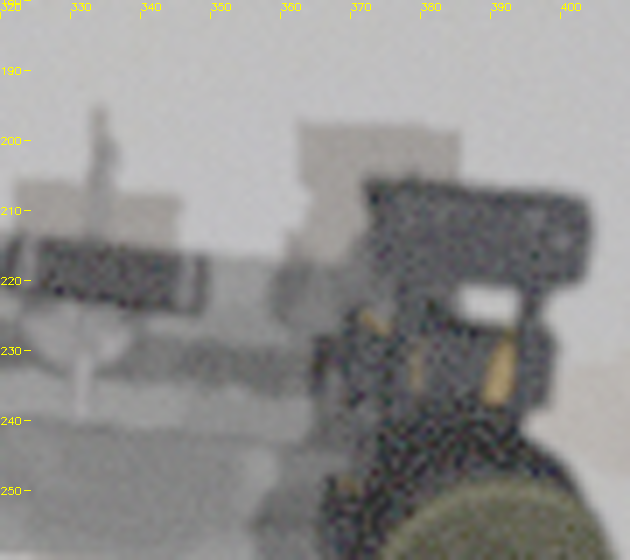

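Request:
carry_out(
  targets=[
    [0,0,0,0,0,0,1],
  ],
)

```text
time_s: 7.07
ee_pos: [0.4893, -0.2869, 0.2246]
ee_rot: [[0.056, 0.877, 0.477], [0.998, -0.053, -0.018], [0.009, 0.477, -0.879]]
force: [1.1, -2.8, 0.9]
grip_width: 0.221
```

```bash
python3 eye.py; python3 -c "
from bench import *
s=read_state();print(s['joints'],s['qvel'].round(3))"
```

```text
t 7.0667 eye out,along,z 46.2 -249.8 152.1 tilt 28.5 side 0.9 tcp 6.8 224.6 F [ 1.1 -2.8  0.9] T [-0.47 -0.01 -0.23] g 0.221
[ 1.0638385   0.70113003 -0.78038544  2.1474389   1.6550282   0.24513648
 -1.12934789] [-0.016 -0.011  0.02   0.009 -0.017 -0.013  0.003]
```

```bash
cat > kin.py <<'E'
import numpy as np
from scipy.optimize import least_squares
from scipy.spatial.transform import Rotation as Ro
J=[[1.33,.689,-.195,1.565,.157,.902,-.215],[ 0.74803544,0.62149547,-0.55225055,1.58716331,0.35896476,1.04204477,0.06128256],[ 0.71017272,0.71151914,-0.50146254,1.64707143,0.41513503,0.88879742,-0.02735917],[1.0638385,0.70113003,-0.78038544,2.1474389,1.6550282,0.24513648,-1.12934789]]
P=[[0.16938638,-0.60098978,0.26293688],[0.51453914,-0.28823362,0.32019782],[0.52726156,-0.29104397,0.24734739],[.4893,-.2869,.2246]]
M=[[[.96245,.27143,-.0006],[.27143,-.96245,.0017],[-.0001,-.0018,-1]],[[0.033,0.999,-0.005],[0.999,-0.033,0.004],[0.004,-0.005,-1.0]],[[0.074,0.997,0.002],[0.997,-0.074,0.0],[0.0,0.002,-1.0]],[[0.056,0.877,0.477],[0.998,-0.053,-0.018],[0.009,0.477,-0.879]]]
P=np.array(P);M=np.array(M)
from itertools import product
def rz(a): return Ro.from_euler('z',a).as_matrix()
def ry(a): return Ro.from_euler('y',a).as_matrix()
def fk(q,sg,c,L):
    # L: h,L1,a1,L2,a2,L3,a0,a3
    h,L1,a1,L2,a2,L3,a0,a3=L; s1,s3,s5,s7=sg
    R=rz(s1*q[0]); p=np.array([0,0,h])+R@[a0,0,0]
    R=R@ry(q[1])@rz(s3*q[2]); p=p+R@[a1,0,L1]
    R=R@ry(q[3])@rz(s5*q[4]); p=p+R@[a2,0,L2]
    R=R@ry(q[5]); p=p+R@[a3,0,L3]
    return R@rz(s7*q[6]+c),p
if __name__=='__main__':
  res=[]
  for sg in product((1,-1),repeat=4):
    for c in np.arange(4)*np.pi/2:
      e=max(Ro.from_matrix(fk(q,sg,c,np.zeros(8))[0].T@m).magnitude() for q,m in zip(J,M)); res.append((e,sg,c))
  res.sort(key=lambda r:r[0]); print(res[:3])
  _,sg,c=res[0]
  f=lambda L:np.concatenate([np.concatenate([fk(q,sg,c,L)[1]-p for q,p in zip(J,P)])*1e3,(L[[2,4,6,7]])*20])
  r=least_squares(f,[.34,.4,0,.4,0,.25,0,0]); print(r.x.round(4),r.fun.round(2))
E
python3 kin.py
```

```text
[(0.0028181329447121662, (-1, -1, -1, -1), np.float64(1.5707963267948966)), (1.089127643978511, (1, -1, -1, -1), np.float64(3.141592653589793)), (1.1543950165022387, (-1, -1, 1, 1), np.float64(1.5707963267948966))]
[ 0.3758  0.6415 -0.1997  0.4435  0.0434  0.4175  0.0268 -0.0321] [27.37  4.4   6.42 -5.65 -1.49 -4.58 -2.22 -1.91 -1.32 -0.   -1.49 -0.53
 -3.99  0.87  0.54 -0.64]
```

```bash
python3 - <<'E'
import re
s=open('kin.py').read()
s=s.replace("R=R@ry(q[3])@rz(s5*q[4]); p=p+R@[a2,0,L2]","R=R@ry(q[3]); p=p+R@[a2,0,L2]; R=R@rz(s5*q[4])")
open('kin.py','w').write(s)
E
python3 kin.py
```

```text
[(0.0028181329447121662, (-1, -1, -1, -1), np.float64(1.5707963267948966)), (1.089127643978511, (1, -1, -1, -1), np.float64(3.141592653589793)), (1.1543950165022387, (-1, -1, 1, 1), np.float64(1.5707963267948966))]
[ 3.897e-01  6.237e-01 -1.639e-01  4.179e-01  3.670e-02  4.192e-01
  5.980e-02  3.000e-04] [ 2.815e+01  3.910e+00  3.900e+00 -6.610e+00 -2.400e+00 -3.670e+00
 -2.270e+00 -1.300e+00  4.800e-01  5.000e-02 -1.280e+00 -7.000e-01
 -3.280e+00  7.300e-01  1.200e+00  1.000e-02]
```

```bash
cat > kin2.py <<'E'
import numpy as np
from scipy.optimize import least_squares
from scipy.spatial.transform import Rotation as Ro
from kin import J,P,M,rz,ry
lo=np.array([-3.01,-.46,-1.47,.13,-1,.04,-2.66]);hi=np.array([3.01,2.08,1.51,2.56,4.14,2.09,2.66])
def fk(q,L):
    o=np.zeros(3)
    R=rz(-q[0]); p=np.array([0,0,L[0]])+R@[L[4],L[5],0]
    R=R@ry(q[1])@rz(-q[2]); p=p+R@[L[6],L[7],L[1]]
    R=R@ry(q[3]); p=p+R@[L[8],L[9],L[2]]; R=R@rz(-q[4])@ry(q[5]); p=p+R@[L[10],L[11],L[3]]
    return R@rz(-q[6]+np.pi/2),p
def fitL(J,P):
    f=lambda L:np.concatenate([np.concatenate([fk(q,L)[1]-p for q,p in zip(J,P)])*1e3,L[4:]*10])
    r=least_squares(f,[.34,.4,.4,.3]+[0]*8); return r.x,r.fun
if __name__=='__main__':
    L,f=fitL(J,P); print(L.round(4),f[:len(J)*3].round(2))
E
python3 kin2.py
```

```text
[ 0.3363  0.5574  0.3442  0.2873  0.0013 -0.0192  0.0033 -0.0113 -0.0023
 -0.0113  0.0023 -0.0046] [ 0.    0.    0.   -0.01 -0.02  0.01  0.01  0.02 -0.02 -0.    0.    0.  ]
```

```bash
cat > ik.py <<'E'
from kin2 import *
L,_=fitL(J,P)
def pose(out,z,th,along=-253.1,yaw=-4.1,Le=82.5,O=501.7):
    ex=np.array([.9974,-.0715,0]);ey=np.array([.0715,.9974,0]); a=np.radians(th)
    up=-np.sin(a)*ex+np.array([0,0,np.cos(a)])
    p=((O+out)*ex+along*ey+np.array([0,0,z]))/1e3+up*Le/1e3
    zt=-up; yt=np.cos(a)*ex+np.array([0,0,np.sin(a)]); xt=np.cross(yt,zt)
    return np.c_[xt,yt,zt],p
def ik(R,p,q0,w=.02):
    def f(q):
        A,b=fk(q,L); return np.concatenate([(b-p)*10,Ro.from_matrix(R.T@A).as_rotvec()*3,w*(q-q0)])
    r=least_squares(f,np.clip(q0,lo+1e-3,hi-1e-3),bounds=(lo,hi)); A,b=fk(r.x,L)
    return r.x,np.linalg.norm(b-p)*1e3,np.degrees(Ro.from_matrix(R.T@A).magnitude())
if __name__=='__main__':
    q=np.array(J[2]); 
    print('from upright')
    for w in [(45,165,0),(52,166.5,10),(58,168,21.7),(63,169,30),(68,170,38),(75,185,38),(84,197,38),(107,211,38),(107,300,38),(107,300,0)]:
        R,p=pose(*w); q,e,a=ik(R,p,q); print(w,q.round(2),e.round(1),a.round(1))
    print('from now'); q=np.array(J[3])
    for w in [(50,165,28.5),(58,168,30),(68,170,30),(75,185,30),(84,197,30),(68,170,38),(75,185,38),(84,197,38),(107,211,38),(107,300,38),(107,300,0)]:
        R,p=pose(*w); q,e,a=ik(R,p,q); print(w,q.round(2),e.round(1),a.round(1))
E
python3 ik.py
```

```text
from upright
(45, 165, 0) [ 0.71  0.71 -0.5   1.64  0.42  0.89 -0.02] 0.0 0.0
(52, 166.5, 10) [ 0.77  0.65 -0.52  1.81  0.44  0.62 -0.04] 0.0 0.0
(58, 168, 21.7) [ 0.82  0.61 -0.48  1.99  0.49  0.27 -0.06] 0.0 0.0
(63, 169, 30) [ 1.08  0.7  -0.83  2.12  1.6   0.28 -1.09] 0.1 0.0
(68, 170, 38) [ 1.28  0.88 -1.16  2.22  2.05  0.54 -1.43] 0.0 0.0
(75, 185, 38) [ 1.26  0.83 -1.14  2.2   1.99  0.49 -1.39] 0.0 0.0
(84, 197, 38) [ 1.25  0.8  -1.11  2.16  1.93  0.45 -1.35] 0.0 0.0
(107, 211, 38) [ 1.2   0.76 -1.07  2.1   1.81  0.4  -1.26] 0.0 0.0
(107, 300, 38) [ 1.34  0.73 -1.35  1.98  1.31  0.57 -0.79] 0.0 0.0
(107, 300, 0) [ 0.92  0.9  -1.31  1.25  0.86  1.58 -0.31] 0.0 0.0
from now
(50, 165, 28.5) [ 1.05  0.67 -0.77  2.13  1.54  0.25 -1.04] 0.0 0.0
(58, 168, 30) [ 1.08  0.69 -0.82  2.13  1.64  0.27 -1.14] 0.0 0.0
(68, 170, 30) [ 1.06  0.69 -0.8   2.11  1.58  0.26 -1.08] 0.0 0.0
(75, 185, 30) [ 1.08  0.68 -0.86  2.07  1.41  0.3  -0.91] 0.0 0.0
(84, 197, 30) [ 1.1   0.69 -0.92  2.04  1.3   0.35 -0.81] 0.0 0.0
(68, 170, 38) [ 1.31  0.94 -1.27  2.22  1.97  0.63 -1.33] 0.0 0.0
(75, 185, 38) [ 1.31  0.9  -1.26  2.19  1.91  0.6  -1.29] 0.0 0.0
(84, 197, 38) [ 1.3   0.87 -1.25  2.16  1.85  0.57 -1.25] 0.0 0.0
(107, 211, 38) [ 1.26  0.85 -1.23  2.1   1.75  0.55 -1.16] 0.0 0.0
(107, 300, 38) [ 1.36  0.78 -1.44  1.98  1.35  0.66 -0.81] 0.0 0.0
(107, 300, 0) [ 0.93  0.93 -1.38  1.25  0.9   1.62 -0.34] 0.0 0.0
```

```bash
cat > go.py <<'E'
import sys,json
from ik import *
from bench import read_state
def plan(wps,per,grip=1):
    st=read_state(); R0=st['ee_rot'];p0=st['ee_pos']
    prev=None; out=[]
    # interpolate from current eye params
    ex=np.array([.9974,-.0715,0]);ey=np.array([.0715,.9974,0]); e=p0+R0[:,2]*.0825
    c=np.array([e@ex*1e3-501.7,e[2]*1e3,np.degrees(np.arctan2(R0[:,2]@ex,-R0[2,2])),e@ey*1e3])
    for w,n in zip(wps,per):
        w=np.array(list(w)+[-253.2])
        for k in range(1,n+1):
            v=c+(w-c)*k/n; R,p=pose(v[0],v[1],v[2],v[3])
            out.append(list(((p-p0)*1e3).round(1))+list(np.degrees(Ro.from_matrix(R@R0.T).as_rotvec()).round(1))+[grip])
        c=w
    print(str([[float(x) for x in r] for r in out]))
    q,er,a=ik(*pose(*c[:3],c[3]),st['joints']); print('q now',st['joints'].round(2),'then',q.round(2),er.round(1))
E
python3 -c "
from go import *
plan([(50,165,28.5),(58,168,30)],[3,3])"
```

```text
[[1.2, 0.1, 4.3, -0.5, 0.0, -0.9, 1.0], [2.4, -1.1, 8.6, -0.5, 0.0, -0.9, 1.0], [3.6, -2.3, 12.9, -0.5, 0.0, -0.9, 1.0], [5.6, -2.4, 13.5, -0.6, -0.5, -0.9, 1.0], [7.7, -2.6, 14.2, -0.6, -1.0, -0.9, 1.0], [9.7, -2.7, 14.8, -0.6, -1.5, -0.9, 1.0]]
q now [ 1.06  0.7  -0.78  2.15  1.66  0.25 -1.13] then [ 1.06  0.68 -0.79  2.13  1.65  0.25 -1.15] 0.0
```

Request:
carry_out(
  targets=[
    [1.2,0.1,4.3,-0.5,0,-0.9,1],
    [2.4,-1.1,8.6,-0.5,0,-0.9,1],
    [3.6,-2.3,12.9,-0.5,0,-0.9,1],
    [5.6,-2.4,13.5,-0.6,-0.5,-0.9,1],
    [7.7,-2.6,14.2,-0.6,-1,-0.9,1],
    [9.7,-2.7,14.8,-0.6,-1.5,-0.9,1],
    [9.7,-2.7,14.8,-0.6,-1.5,-0.9,1],
  ],
)

```text
time_s: 7.65
ee_pos: [0.4965, -0.2872, 0.238]
ee_rot: [[0.069, 0.866, 0.496], [0.998, -0.061, -0.032], [0.003, 0.497, -0.868]]
force: [0.0, 0.1, -3.3]
grip_width: 0.219
```

```bash
python3 eye.py; python3 -c "
from go import *
print(read_state()['joints'].round(3))"
```

```text
t 7.65 eye out,along,z 55.0 -250.7 166.4 tilt 29.8 side 0.2 tcp 14.0 238.0 F [ 0.   0.1 -3.3] T [0.01 0.85 0.01] g 0.219
[ 1.06   0.68  -0.784  2.141  1.666  0.242 -1.161]
```

```bash
python3 -c "
from go import *
plan([(60,168.5,32),(68,170,38)],[3,5])"
```

```text
[[0.7, -0.6, 0.2, -0.2, -0.7, -0.1, 1.0], [1.4, -1.5, 0.3, -0.3, -1.5, -0.1, 1.0], [2.1, -2.4, 0.4, -0.3, -2.2, -0.1, 1.0], [2.2, -2.4, -0.2, -0.4, -3.4, -0.1, 1.0], [2.4, -2.4, -0.9, -0.5, -4.6, -0.1, 1.0], [2.5, -2.4, -1.5, -0.6, -5.8, -0.1, 1.0], [2.8, -2.4, -2.3, -0.7, -7.0, -0.1, 1.0], [3.0, -2.4, -3.0, -0.7, -8.2, -0.1, 1.0]]
q now [ 1.06  0.68 -0.78  2.14  1.67  0.24 -1.16] then [ 1.26  0.86 -1.12  2.22  2.08  0.51 -1.47] 0.0
```

Request:
carry_out(
  targets=[
    [0.7,-0.6,0.2,-0.2,-0.7,-0.1,1],
    [1.4,-1.5,0.3,-0.3,-1.5,-0.1,1],
    [2.1,-2.4,0.4,-0.3,-2.2,-0.1,1],
    [2.2,-2.4,-0.2,-0.4,-3.4,-0.1,1],
    [2.3,-2.4,-0.5,-0.4,-4.0,-0.1,1],
    [2.3,-2.4,-0.5,-0.4,-4.0,-0.1,1],
  ],
)

```text
time_s: 8.15
ee_pos: [0.4977, -0.2899, 0.2366]
ee_rot: [[0.071, 0.83, 0.554], [0.997, -0.061, -0.038], [0.002, 0.555, -0.832]]
force: [0.0, 0.6, -3.3]
grip_width: 0.218
```

```bash
python3 eye.py; python3 -c "
from go import *
print(read_state()['joints'].round(3))
plan([(68,170,38)],[6])"
```

```text
t 8.15 eye out,along,z 61.2 -253.4 168.0 tilt 33.7 side 0.1 tcp 15.4 236.6 F [ 0.   0.6 -3.3] T [0.05 0.94 0.01] g 0.218
[ 1.172  0.755 -0.958  2.182  1.931  0.36  -1.379]
[[0.3, 0.2, -0.2, -0.2, -0.7, -0.0, 1.0], [0.5, 0.2, -0.5, -0.2, -1.4, -0.0, 1.0], [0.8, 0.2, -0.7, -0.3, -2.1, -0.0, 1.0], [1.1, 0.2, -1.0, -0.3, -2.8, -0.0, 1.0], [1.5, 0.3, -1.3, -0.4, -3.6, -0.0, 1.0], [1.8, 0.3, -1.6, -0.4, -4.3, -0.0, 1.0]]
q now [ 1.17  0.75 -0.96  2.18  1.93  0.36 -1.38] then [ 1.25  0.84 -1.1   2.22  2.11  0.49 -1.5 ] 0.0
```

Request:
carry_out(
  targets=[
    [0.3,0.2,-0.2,-0.2,-0.7,0,1],
    [0.5,0.2,-0.5,-0.2,-1.4,0,1],
    [0.8,0.2,-0.7,-0.3,-2.1,0,1],
    [1.1,0.2,-1,-0.3,-2.8,0,1],
    [1.5,0.3,-1.3,-0.4,-3.6,0,1],
    [1.8,0.3,-1.6,-0.4,-4.3,0,1],
    [1.8,0.3,-1.6,-0.4,-4.3,0,1],
  ],
)

```text
time_s: 8.73
ee_pos: [0.4998, -0.2897, 0.2351]
ee_rot: [[0.071, 0.785, 0.615], [0.997, -0.056, -0.044], [0.0, 0.616, -0.787]]
force: [-0.4, 0.6, -3.7]
grip_width: 0.224
```

```bash
python3 eye.py
python3 - <<'E'
from h import *
import pickle
s3=snapshot('scene');t3=snapshot('top'); pickle.dump((s3,t3),open('st6.pkl','wb')); crop(s3,180,195,75,60,10,'e6.png')
from go import *
plan([(75,185,38),(79,191,38)],[4,3])
E
```

```text
t 8.7333 eye out,along,z 68.3 -253.1 170.2 tilt 38.0 side 0.0 tcp 17.5 235.1 F [-0.4  0.6 -3.7] T [0.04 1.1  0.04] g 0.224
[[1.5, -0.1, 3.6, 0.0, 0.0, -0.1, 1.0], [3.1, -0.2, 7.1, 0.0, 0.0, -0.1, 1.0], [4.6, -0.3, 10.7, 0.0, 0.1, -0.1, 1.0], [6.2, -0.4, 14.3, 0.0, 0.1, -0.1, 1.0], [7.5, -0.5, 16.3, 0.0, 0.1, -0.1, 1.0], [8.9, -0.6, 18.3, 0.0, 0.1, -0.1, 1.0], [10.2, -0.7, 20.3, 0.0, 0.1, -0.1, 1.0]]
q now [ 1.25  0.84 -1.1   2.23  2.11  0.48 -1.51] then [ 1.22  0.78 -1.05  2.18  2.03  0.41 -1.45] 0.0
```

View pics/e6.png

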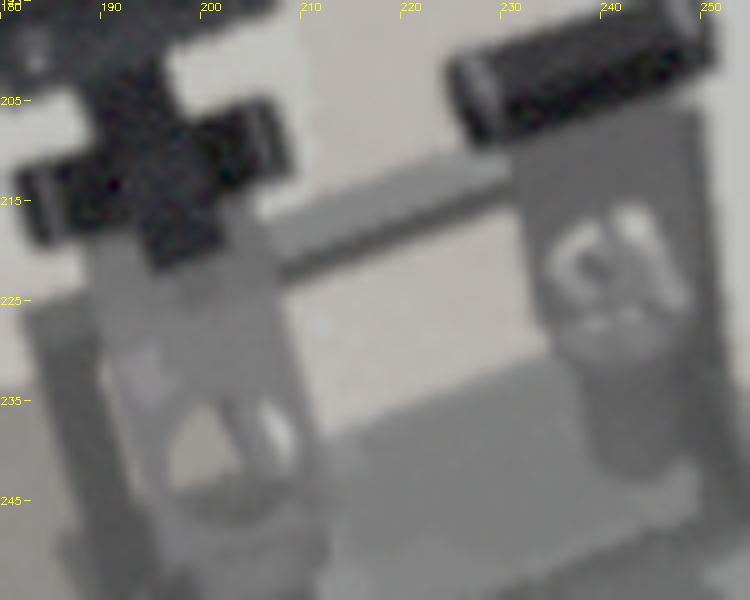

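Request:
carry_out(
  targets=[
    [1.5,-0.1,3.6,0,0,0,1],
    [3.1,-0.2,7.1,0,0,0,1],
    [4.6,-0.3,10.7,0,0,0,1],
    [6.2,-0.4,14.3,0,0,0,1],
    [6.2,-0.4,14.3,0,0,0,1],
  ],
)

```text
time_s: 9.25
ee_pos: [0.5076, -0.2903, 0.2519]
ee_rot: [[0.07, 0.783, 0.618], [0.998, -0.054, -0.045], [-0.002, 0.62, -0.785]]
force: [0.9, 0.4, -2.3]
grip_width: 0.224
```

```bash
python3 eye.py
python3 - <<'E'
from go import *
plan([(79,191,38),(84,197,38)],[3,4])
E
```

```text
t 9.25 eye out,along,z 76.4 -253.3 187.1 tilt 38.3 side -0.1 tcp 25.3 251.9 F [ 0.9  0.4 -2.3] T [ 0.06  1.   -0.02] g 0.224
[[0.9, -0.1, 1.4, 0.1, 0.1, -0.1, 1.0], [1.9, -0.1, 2.8, 0.1, 0.2, -0.1, 1.0], [2.9, -0.2, 4.2, 0.2, 0.3, -0.1, 1.0], [4.1, -0.2, 5.7, 0.2, 0.3, -0.1, 1.0], [5.4, -0.3, 7.2, 0.2, 0.3, -0.1, 1.0], [6.6, -0.4, 8.7, 0.2, 0.3, -0.1, 1.0], [7.9, -0.5, 10.2, 0.2, 0.3, -0.1, 1.0]]
q now [ 1.24  0.79 -1.07  2.2   2.06  0.43 -1.48] then [ 1.21  0.76 -1.03  2.17  2.    0.38 -1.43] 0.0
```

Request:
carry_out(
  targets=[
    [1,-0.1,1.5,0,0,0,1],
    [2,-0.1,3,0,0,0,1],
    [3,-0.2,4.5,0,0,0,1],
    [4.5,-0.3,6.2,0,0,0,1],
    [6,-0.4,8,0,0,0,1],
    [7.2,-0.5,9.5,0,0,0,1],
    [8.5,-0.6,11,0,0,0,1],
    [8.5,-0.6,11,0,0,0,1],
  ],
)

```text
time_s: 9.92
ee_pos: [0.5155, -0.2908, 0.2618]
ee_rot: [[0.07, 0.784, 0.617], [0.998, -0.054, -0.044], [-0.001, 0.619, -0.786]]
force: [0.1, -0.7, -1.7]
grip_width: 0.219
```

```bash
python3 eye.py
python3 - <<'E'
from h import *
s3=snapshot('scene'); crop(s3,180,195,75,60,10,'e7.png')
from go import *
plan([(92,204,38),(107,211,38)],[4,4])
E
```

```text
t 9.9167 eye out,along,z 84.3 -253.2 197.0 tilt 38.2 side -0.0 tcp 33.3 261.8 F [ 0.1 -0.7 -1.7] T [ 0.14  1.04 -0.03] g 0.219
[[2.0, -0.1, 1.9, 0.1, 0.0, -0.1, 1.0], [4.1, -0.3, 3.7, 0.1, 0.1, -0.1, 1.0], [6.1, -0.4, 5.6, 0.1, 0.1, -0.1, 1.0], [8.1, -0.5, 7.4, 0.1, 0.2, -0.1, 1.0], [11.9, -0.8, 9.2, 0.1, 0.2, -0.1, 1.0], [15.6, -1.1, 10.9, 0.1, 0.2, -0.1, 1.0], [19.4, -1.3, 12.7, 0.1, 0.2, -0.1, 1.0], [23.1, -1.6, 14.4, 0.1, 0.2, -0.1, 1.0]]
q now [ 1.22  0.76 -1.04  2.17  2.01  0.39 -1.44] then [ 1.15  0.72 -0.95  2.1   1.88  0.31 -1.35] 0.0
```

View pics/e7.png

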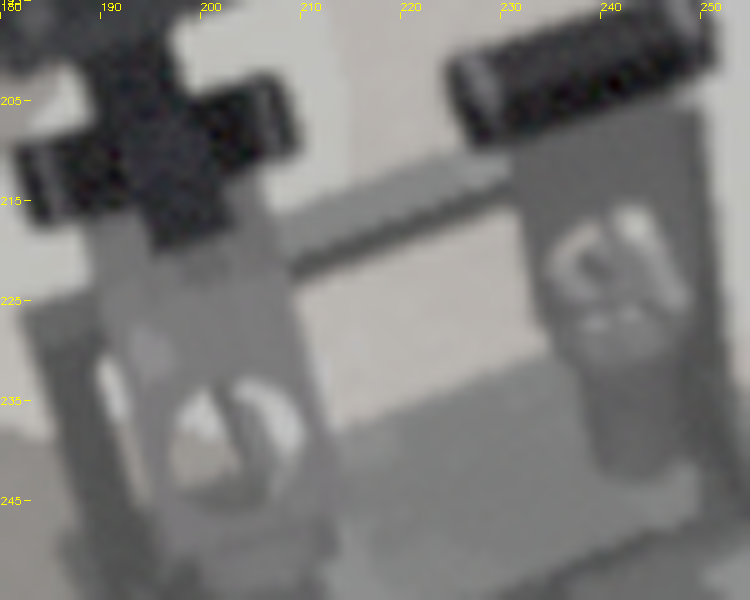

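Request:
carry_out(
  targets=[
    [2,-0.1,1.9,0,0,0,1],
    [4.1,-0.3,3.8,0,0,0,1],
    [6.1,-0.4,5.7,0,0,0,1],
    [8.1,-0.5,7.6,0,0,0,1],
    [8.1,-0.5,7.6,0,0,0,1],
  ],
)

```text
time_s: 10.38
ee_pos: [0.524, -0.2913, 0.2698]
ee_rot: [[0.07, 0.783, 0.618], [0.998, -0.054, -0.045], [-0.001, 0.619, -0.785]]
force: [-0.0, 0.4, -3.3]
grip_width: 0.219
```

```bash
python3 eye.py
python3 - <<'E'
from go import *
plan([(107,211,38)],[5])
E
```

```text
t 10.3833 eye out,along,z 92.8 -253.1 205.0 tilt 38.3 side -0.0 tcp 41.7 269.8 F [-0.   0.4 -3.3] T [0.04 0.99 0.03] g 0.219
[[2.8, -0.2, 1.2, 0.1, 0.0, -0.1, 1.0], [5.7, -0.5, 2.5, 0.1, 0.1, -0.1, 1.0], [8.6, -0.7, 3.7, 0.1, 0.1, -0.1, 1.0], [11.5, -0.9, 5.0, 0.1, 0.2, -0.1, 1.0], [14.4, -1.2, 6.2, 0.1, 0.2, -0.1, 1.0]]
q now [ 1.19  0.74 -1.01  2.15  1.97  0.35 -1.41] then [ 1.14  0.72 -0.95  2.1   1.89  0.31 -1.35] 0.0
```

Request:
carry_out(
  targets=[
    [2.8,-0.2,1.2,0,0,0,1],
    [5.7,-0.4,2.5,0,0,0,1],
    [8.6,-0.6,3.7,0,0,0,1],
    [11.5,-0.8,5,0,0,0,1],
    [14.4,-1,6.2,0,0,0,1],
    [14.4,-1,6.2,0,0,0,1],
  ],
)

```text
time_s: 10.88
ee_pos: [0.5385, -0.2922, 0.2758]
ee_rot: [[0.07, 0.784, 0.617], [0.998, -0.054, -0.044], [-0.001, 0.619, -0.785]]
force: [-1.1, 0.8, -3.2]
grip_width: 0.22
```

```bash
python3 eye.py
python3 - <<'E'
from h import *
s3=snapshot('scene'); crop(s3,170,180,90,80,8,'e8.png')
from go import *
plan([(140,240,38),(160,300,20)],[4,4])
st=read_state(); print(st['ee_pos'])
E
```

```text
t 10.8833 eye out,along,z 107.3 -253.0 211.0 tilt 38.2 side -0.0 tcp 56.3 275.8 F [-1.1  0.8 -3.2] T [ 0.08  1.03 -0.04] g 0.22
[[8.3, -0.6, 7.4, 0.1, 0.0, -0.1, 1.0], [16.6, -1.3, 14.8, 0.1, 0.1, -0.1, 1.0], [24.9, -1.9, 22.2, 0.1, 0.2, -0.1, 1.0], [33.2, -2.6, 29.6, 0.1, 0.2, -0.1, 1.0], [43.5, -3.3, 48.3, 0.4, 4.7, -0.1, 1.0], [54.0, -4.0, 66.7, 0.7, 9.2, -0.1, 1.0], [64.7, -4.8, 84.6, 1.0, 13.7, -0.1, 1.0], [75.7, -5.6, 102.1, 1.4, 18.2, -0.1, 1.0]]
q now [ 1.15  0.72 -0.97  2.11  1.91  0.32 -1.37] then [ 1.08  0.87 -1.4   1.51  1.01  1.16 -0.45] 0.0
[ 0.53801892 -0.29223151  0.27545339]
```

View pics/e8.png

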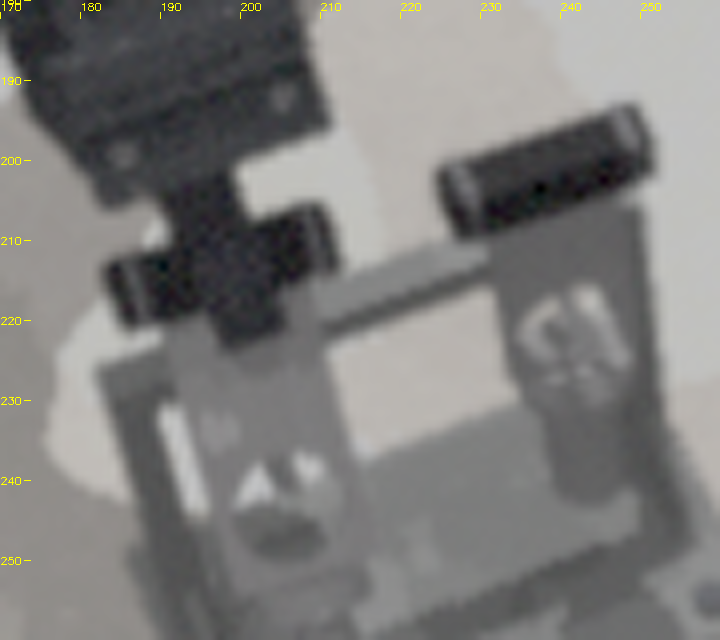

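Request:
carry_out(
  targets=[
    [10,-1,8,0,0,0,1],
    [20,-2,22,0,0,0,1],
    [30,-2,42,0,0,0,1],
    [35,-2,64,0,0,0,1],
    [40,-2,86,0,0,0,1],
    [40,-2,105,0,0,0,1],
    [40,-2,120,0,0,0,1],
    [40,-2,120,0,0,0,1],
  ],
)

```text
time_s: 11.6
ee_pos: [0.5796, -0.2939, 0.3998]
ee_rot: [[0.07, 0.779, 0.622], [0.998, -0.054, -0.045], [-0.001, 0.624, -0.781]]
force: [0.5, -0.1, -3.3]
grip_width: 0.224
```

```bash
python3 eye.py
python3 - <<'E'
from go import *
st=read_state(); print(st['joints'].round(2), st['ee_pos'])
E
```

```text
t 11.6 eye out,along,z 148.9 -251.7 335.3 tilt 38.6 side -0.0 tcp 97.5 399.8 F [ 0.5 -0.1 -3.3] T [0.06 0.89 0.03] g 0.224
[ 1.21  0.6  -1.12  1.86  0.95  0.44 -0.48] [ 0.57964956 -0.29390046  0.39979386]
```

Request:
carry_out(
  targets=[
    [0,0,10,0.4,6,0,1],
    [0,0,20,0.8,12,0,1],
    [0,0,30,1.3,18,0,1],
    [0,0,40,1.8,24.5,0,1],
    [0,0,50,2.3,31,0,1],
    [0,0,50,2.7,37,0,1],
    [0,0,50,2.8,38.4,0,1],
    [0,0,50,2.8,38.4,0,1],
  ],
)

```text
time_s: 12.27
ee_pos: [0.5792, -0.2938, 0.4424]
ee_rot: [[0.07, 0.997, -0.009], [0.998, -0.07, 0.0], [-0.001, -0.009, -1.0]]
force: [0.8, 0.6, -4.1]
grip_width: 0.22
```

Run:
```python
from go import *
st=read_state(); print(st['joints'].round(2), st['ee_pos'],st['ee_rot'].round(3))
q=st['joints']
for x,y,z in[(.57,-.1,.45),(.53,.06,.45),(.486,.232,.45),(.486,.232,.35),(.486,.232,.21)]:
    R=np.array([[.0715,.9974,0],[.9974,-.0715,0],[0,0,-1]]); q,e,a=ik(R,np.array([x,y,z]),q);print(q.round(2),e.round(1),a.round(1))
```

```text
[ 0.86  0.75 -1.08  1.16  0.64  1.58 -0.16] [ 0.5792035  -0.29375155  0.4424464 ] [[ 0.07   0.997 -0.009]
 [ 0.998 -0.07   0.   ]
 [-0.001 -0.009 -1.   ]]
[ 0.66  0.63 -1.11  1.39  0.56  1.46 -0.49] 0.0 0.0
[ 0.44  0.55 -1.12  1.52  0.5   1.38 -0.79] 0.0 0.0
[ 0.09  0.55 -1.09  1.5   0.49  1.38 -1.1 ] 0.0 0.0
[ 0.06  0.64 -1.04  1.69  0.59  1.16 -1.2 ] 0.0 0.0
[-0.01  0.8  -0.91  1.87  0.81  0.89 -1.39] 0.0 0.0
```

Request:
carry_out(
  targets=[
    [0,20,8,0,0,0,1],
    [-2,55,10,0,0,0,1],
    [-6,92,10,0,0,0,1],
    [-12,130,10,0,0,0,1],
    [-20,168,10,0,0,0,1],
    [-28,206,10,0,0,0,1],
    [-36,244,10,0,0,0,1],
    [-44,280,10,0,0,0,1],
  ],
)

```text
time_s: 12.93
ee_pos: [0.5321, -0.0137, 0.4538]
ee_rot: [[0.072, 0.997, -0.005], [0.997, -0.072, -0.002], [-0.002, -0.005, -1.0]]
force: [0.9, 0.3, -2.4]
grip_width: 0.22
```

Request:
carry_out(
  targets=[
    [-7,36,0,0,0,0,1],
    [-14,74,0,0,0,0,1],
    [-22,112,0,0,0,0,1],
    [-30,150,0,0,0,0,1],
    [-38,185,0,0,0,0,1],
    [-44,215,0,0,0,0,1],
    [-49,245,0,0,0,0,1],
    [-49,245,0,0,0,0,1],
  ],
)

```text
time_s: 13.6
ee_pos: [0.4812, 0.2367, 0.4548]
ee_rot: [[0.061, 0.998, -0.005], [0.998, -0.061, 0.005], [0.005, -0.005, -1.0]]
force: [-0.3, 0.2, -1.8]
grip_width: 0.226
```

Run:
```python
from go import *
st=read_state(); print(st['time_s'],st['joints'].round(2), st['ee_pos'],st['ee_rot'].round(3),st['force'])
```

```text
13.6 [ 0.09  0.55 -1.1   1.5   0.48  1.4  -1.1 ] [0.48122058 0.23666387 0.45475885] [[ 0.061  0.998 -0.005]
 [ 0.998 -0.061  0.005]
 [ 0.005 -0.005 -1.   ]] [-0.30310627  0.24191443 -1.81443795]
```

Request:
carry_out(
  targets=[
    [2,-2,-25,0,0,0,1],
    [3,-3,-60,0,0,0,1],
    [3,-3,-95,0,0,0,1],
    [3,-3,-125,0,0,0,1],
    [3,-3,-145,0,0,0,1],
    [3,-3,-155,0,0,0,1],
    [3,-3,-155,0,0,0,1],
    [3,-3,-155,0,0,0,1],
  ],
)

```text
time_s: 14.27
ee_pos: [0.4877, 0.2273, 0.3003]
ee_rot: [[0.071, 0.997, -0.005], [0.997, -0.071, 0.001], [0.001, -0.005, -1.0]]
force: [-0.4, 0.3, -2.8]
grip_width: 0.225
```

Run:
```python
from h import *
import pickle
s=snapshot('scene');t=snapshot('top'); st=read_state(); pickle.dump((s,t,st),open('st7.pkl','wb'))
print(st['time_s'],st['ee_pos'],st['ee_rot'].round(3),st['force'])
crop(s,310,95,90,110,6,'f1.png'); crop(t,130,180,100,95,7,'f2.png')
p=st['ee_pos']; R=st['ee_rot']
for l in(.1135,.167,.178): X=p+R[:,2]*l; print(l,X,proj(s,X),proj(t,X))
```

```text
14.3667 [0.48814866 0.22829423 0.30158951] [[ 0.071  0.997 -0.003]
 [ 0.997 -0.071  0.003]
 [ 0.003 -0.003 -1.   ]] [ 0.03865204 -0.15284933 -2.41646718]
0.1135 [0.48781855 0.22864152 0.18809052] [[359.71392517 145.70317596]] [[167.70546513 231.05294492]]
0.167 [0.48766295 0.22880522 0.13459099] [[357.7514021  158.52955956]] [[172.64811738 233.69873422]]
0.178 [0.48763095 0.22883888 0.12359109] [[357.35972991 161.07627969]] [[173.61464594 234.21560472]]
```

View pics/f1.png

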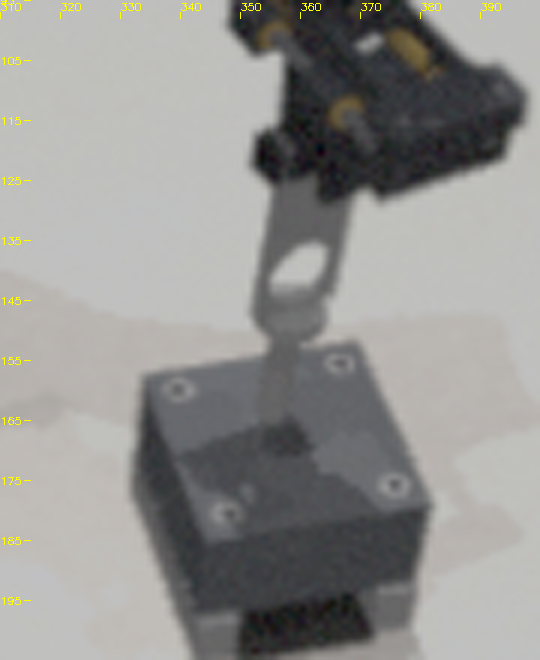

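View pics/f2.png

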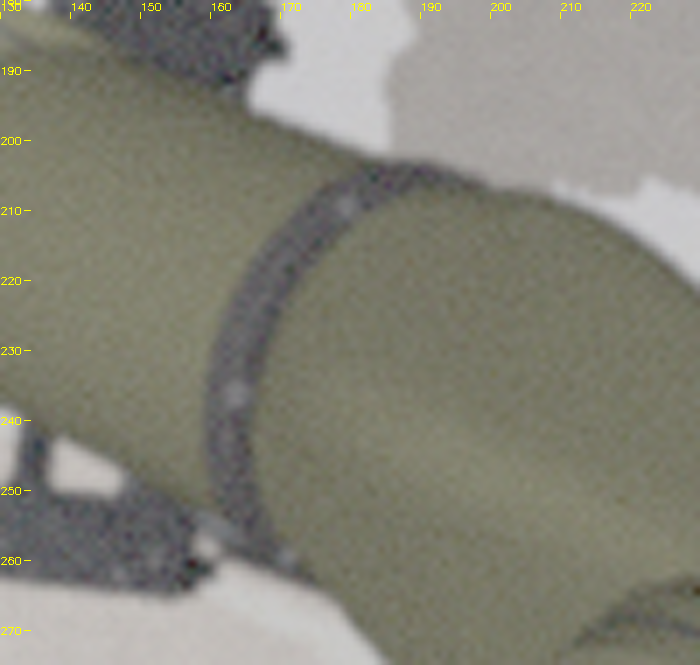

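```bash
cat > dr.py <<'E'
from h import *
def draw(d,x,y,zn,name,x0,y0,w,h,f,up=np.array([0,0,1.]),g=1.8,hole=None,yaw=-4):
    a=d['frame'][y0:y0+h,x0:x0+w,::-1].astype(float)/255; a=(a**(1/g)*255).astype(np.uint8)
    a=cv2.resize(a,None,fx=f,fy=f,interpolation=cv2.INTER_CUBIC); b=a.copy()
    def L(P,c):
        q=((proj(d,np.array(P))-[x0,y0]+.5)*f).astype(int); cv2.polylines(b,[q.reshape(-1,1,2)],False,c,1)
    th=np.linspace(0,2*np.pi,40)
    def ring(z,r,c): L([np.array([x,y,zn])+up*z+np.array([r*np.cos(k),r*np.sin(k),0]) for k in th],c)
    ring(0,.008,(0,0,255)); ring(.064,.008,(0,0,255)); ring(.064,.018,(0,255,255)); ring(.074,.018,(0,255,255))
    if hole is not None: L([[hole[0]+.014*np.cos(k),hole[1]+.014*np.sin(k),.093] for k in th],(255,0,0))
    cv2.imwrite('pics/'+name,np.hstack([a,b]))
E
python3 - <<'E'
from dr import *
import pickle
s,t,st=pickle.load(open('st7.pkl','rb'))
X=st['ee_pos']+st['ee_rot'][:,2]*.178
draw(s,X[0],X[1],X[2],'g1.png',338,130,38,48,10,hole=(.4903,.2312))
E
```

```text
(no output)
```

View pics/g1.png

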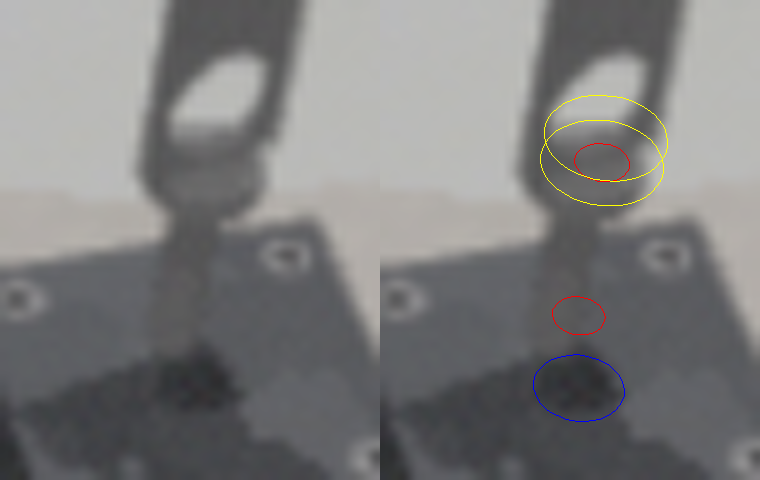

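Run:
```python
from dr import *
import pickle
s,t,st=pickle.load(open('st7.pkl','rb'))
for a,z in(((355.4,162.5),.1236),((355.4,162.5),.1216)): print(at(s,a,z))
X=at(s,(355.4,162.5),.1236)
draw(s,X[0],X[1],X[2],'g2.png',338,130,38,48,10,hole=(.4903,.2312))
```

```text
[0.48951669 0.22019617 0.1236    ]
[0.48804409 0.22150846 0.1216    ]
```

View pics/g2.png

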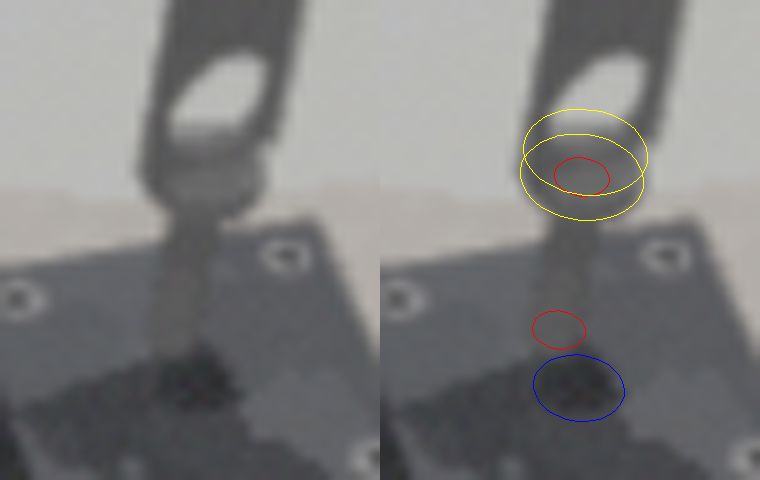

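```bash
cat >> dr.py <<'E'
def boxes(d,st,name,x0,y0,w,h,f,off=(0,0,0),g=1.8):
    R=st['ee_rot'];p=st['ee_pos']+np.array(off)
    a=d['frame'][y0:y0+h,x0:x0+w,::-1].astype(float)/255; a=(a**(1/g)*255).astype(np.uint8)
    a=cv2.resize(a,None,fx=f,fy=f,interpolation=cv2.INTER_CUBIC); b=a.copy()
    def L(P,c):
        q=((proj(d,np.array(P))-[x0,y0]+.5)*f).astype(int); cv2.polylines(b,[q.reshape(-1,1,2)],False,c,1)
    def bx(l,u,c):
        for z in(l[2],u[2]): L([p+R@np.array([x,y,z]) for x,y in((l[0],l[1]),(u[0],l[1]),(u[0],u[1]),(l[0],u[1]),(l[0],l[1]))],c)
    bx((-.035,-.01,-.005),(.035,.01,.017),(255,0,255)); bx((-.023,-.003,.017),(.023,.003,.104),(0,255,0))
    th=np.linspace(0,2*np.pi,40); L([p+R@np.array([.017*np.cos(k),0,.083+.017*np.sin(k)]) for k in th],(255,255,0))
    for gg in(1,-1): bx((-.009,gg*.010,-.03),(.009,gg*.0275,.025),(0,0,255))
    bx((-.0375,-.0935,-.039),(.0375,.0935,-.1),(0,128,255))
    cv2.imwrite('pics/'+name,np.hstack([a,b]))
E
python3 - <<'E'
from dr import *
import pickle
s,t,st=pickle.load(open('st7.pkl','rb'))
boxes(s,st,'g3.png',335,80,65,75,6)
E
```

```text
(no output)
```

View pics/g3.png

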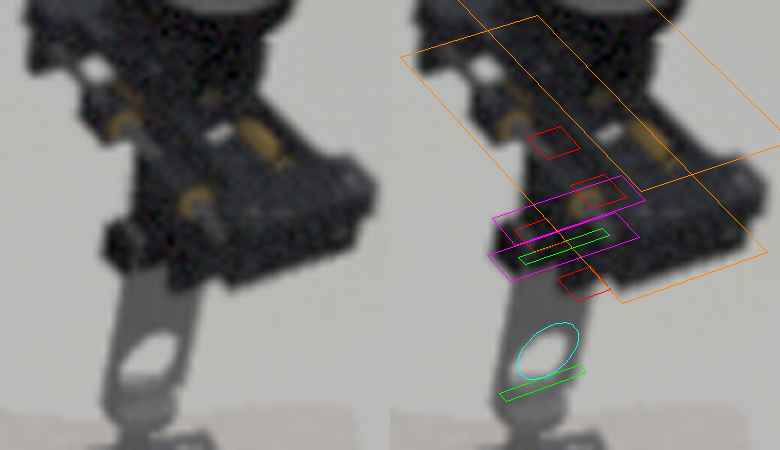

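Request:
carry_out(
  targets=[
    [0.5,1,0,1.2,0,0,1],
    [1,3,0,2.5,0,0,1],
    [1,3,0,2.5,0,0,1],
    [1,3,0,2.5,0,0,1],
  ],
  force=55,
)

```text
time_s: 14.7
ee_pos: [0.4888, 0.2302, 0.3004]
ee_rot: [[0.072, 0.997, -0.005], [0.996, -0.071, 0.045], [0.045, -0.008, -0.999]]
force: [-0.1, 0.3, -2.6]
grip_width: 0.214
```

Run:
```python
from dr import *
import pickle
s=snapshot('scene'); st=read_state(); pickle.dump((s,0,st),open('st8.pkl','wb'))
print(st['time_s'],st['ee_pos'],st['ee_rot'].round(3),st['force'])
boxes(s,st,'g4.png',335,80,65,75,6)
# assume drift vertical, nose below TCP
X=st['ee_pos']+[0,0,-.178]
draw(s,X[0],X[1],X[2],'g5.png',338,130,38,48,10,hole=(.4903,.2312)); print(X,proj(s,X))
```

```text
14.75 [0.48869972 0.23038402 0.30035279] [[ 0.071  0.997 -0.005]
 [ 0.996 -0.071  0.045]
 [ 0.044 -0.008 -0.999]] [ 0.24882322 -0.06571514 -3.56760964]
[0.48869972 0.23038402 0.12235279] [[357.93611578 161.39686452]]
```

View pics/g4.png

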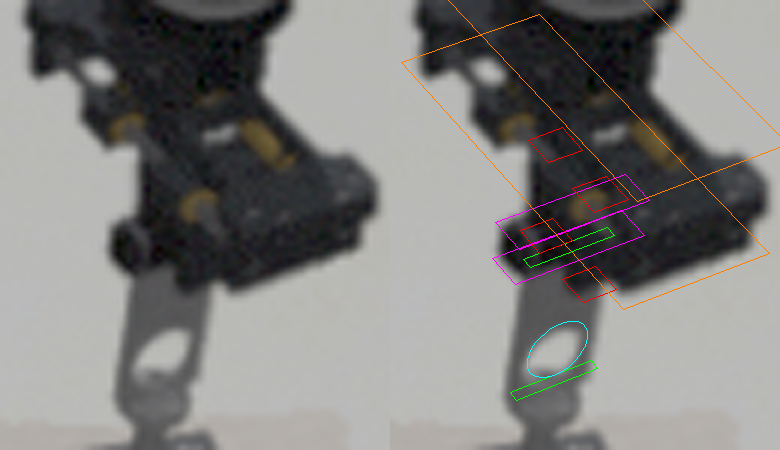

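View pics/g5.png

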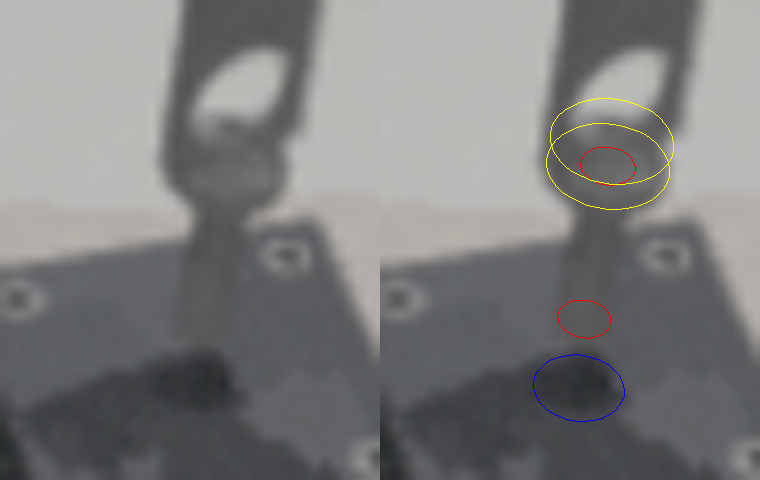

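```bash
cat > lean.py <<'E'
from h import *
import pickle
from scipy.optimize import least_squares
def edges(g,r,x0,x1,lev):
    row=g[r,x0:x1]; d=row<lev; i=np.nonzero(d)[0]
    a,b=i[0],i[-1]
    L=x0+a-1+(row[a-1]-lev)/(row[a-1]-row[a]); Rr=x0+b+(lev-row[b])/(row[b+1]-row[b]); return L,Rr
def meas(s,rows,x0,x1,lev):
    g=s['frame'].astype(float).mean(2); return [(r,)+edges(g,r,x0,x1,lev) for r in rows]
def model(s,st,dx,dy,lean,rows,yaw):
    # drift: handle centre at H, axis up; lean about jaw axis (deg from vertical, + = nose toward +y of handle dir)
    R=st['ee_rot']; h=st['ee_pos']+R[:,2]*.006+np.array([dx,dy,0])
    j=np.array([R[0,1],R[1,1],0]); j/=np.linalg.norm(j); w=np.cross([0,0,1.],j) # handle dir (+y-ish)
    a=np.radians(lean); dn=np.sin(a)*w-np.cos(a)*np.array([0,0,1.]); wd=np.cos(a)*w+np.sin(a)*np.array([0,0,1.])
    out=[]
    zz=np.linspace(.011,.09,40)
    res=[]
    for sg in(-1,1):
        best=None
        for jj in(-.003,.003):
            q=proj(s,[h+dn*z+wd*sg*.023+j*jj for z in zz]); x=np.interp(rows,q[:,1],q[:,0])
            best=x if best is None else (np.minimum(best,x) if sg<0 else np.maximum(best,x))
        res.append(best)
    return res,h,dn
if __name__=='__main__':
  for n in('st7.pkl','st8.pkl'):
    s,_,st=pickle.load(open(n,'rb')); rows=np.arange(128,140)
    m=meas(s,rows,345,375,100)
    for r,a,b in m[::3]: print(r,round(a,2),round(b,2),round(b-a,2))
    A=np.array(m)
    def f(v):
        (l,r),_,_=model(s,st,0,v[0],v[1]*1,rows,0); return np.concatenate([l-A[:,1],r-A[:,2]])
    r=least_squares(f,[0,0],x_scale=[.003,1]); print(n,'dy mm',r.x[0]*1e3,'lean',r.x[1],'rms',np.sqrt((r.fun**2).mean()), 'mean resid L,R',r.fun[:12].mean(),r.fun[12:].mean())
E
python3 lean.py
```

```text
Traceback (most recent call last):
  File "lean.py", line 28, in <module>
    m=meas(s,rows,345,375,100)
  File "lean.py", line 9, in meas
    g=s['frame'].astype(float).mean(2); return [(r,)+edges(g,r,x0,x1,lev) for r in rows]
                                                     ~~~~~^^^^^^^^^^^^^^^
  File "lean.py", line 7, in edges
    L=x0+a-1+(row[a-1]-lev)/(row[a-1]-row[a]); Rr=x0+b+(lev-row[b])/(row[b+1]-row[b]); return L,Rr
                                                                     ~~~^^^^^
IndexError: index 30 is out of bounds for axis 0 with size 30
```

```bash
sed -i 's/np.arange(128,140)/np.arange(131,143)/; s/345,375,100/345,385,95/' lean.py; python3 lean.py
```

```text
131 353.75 367.99 14.24
134 353.39 367.43 14.03
137 352.68 366.82 14.14
140 352.34 366.14 13.79
st7.pkl dy mm -0.5262168197033893 lean -3.1351394221310405 rms 0.09987974786714071 mean resid L,R -0.023008557171981654 0.021727299731807648
131 355.48 369.71 14.23
134 355.09 369.18 14.09
137 354.56 368.59 14.03
140 354.08 368.1 14.02
st8.pkl dy mm 1.4302533455284763 lean -1.4883747823739928 rms 0.06692289339585689 mean resid L,R -0.011392980920684673 0.010522992068700887
```

Run:
```python
from dr import *
import pickle
s,t=pickle.load(open('st0.pkl','rb'))
g=s['frame'].astype(float).mean(2); sub=g[160:177,347:368]; print(sub.astype(int)[::1,:])
bg=np.median(sub); w=np.clip(bg-6-sub,0,None); yy,xx=np.mgrid[160:177,347:368]; c=((w*xx).sum()/w.sum(),(w*yy).sum()/w.sum()); print(c,at(s,c,.093))
draw(s,0,0,.3,'g6.png',338,145,38,40,10,hole=at(s,c,.093))
```

```text
[[45 46 44 46 45 46 45 45 45 46 45 47 45 45 46 46 46 46 45 45 46]
 [46 46 45 45 44 46 45 45 45 45 45 45 47 46 45 45 46 46 44 46 45]
 [45 47 45 46 45 46 44 46 45 46 45 46 46 45 47 46 45 45 45 44 46]
 [45 46 45 44 45 45 46 46 45 45 44 44 45 45 45 46 45 46 44 45 44]
 [46 45 47 45 45 46 46 44 44 44 42 43 44 44 46 45 45 45 45 45 44]
 [46 45 47 46 45 45 43 40 37 35 33 31 36 40 44 45 45 45 45 46 46]
 [46 45 45 45 47 44 36 31 25 19 18 21 27 34 41 45 45 46 44 45 46]
 [45 44 46 46 43 43 34 20 18 17 16 16 17 24 37 44 44 45 44 45 44]
 [45 44 46 45 45 44 34 20 16 15 15 13 15 18 34 44 44 45 45 46 45]
 [46 44 46 45 46 45 40 26 17 16 16 14 16 20 33 44 45 44 45 46 45]
 [46 45 45 45 45 45 44 39 30 22 22 24 24 34 43 45 45 46 45 45 44]
 [45 46 45 45 45 45 46 45 43 40 37 41 42 44 45 45 45 45 45 45 43]
 [45 46 44 46 45 44 45 44 44 44 44 44 44 44 44 45 45 44 43 45 45]
 [45 46 46 46 44 44 45 44 45 44 45 43 45 46 44 44 45 45 46 45 44]
 [45 46 45 45 44 44 44 44 45 43 44 45 45 45 44 46 45 44 46 45 44]
 [45 45 44 45 46 45 45 44 45 44 45 45 45 45 45 44 45 44 45 46 45]
 [45 46 45 45 46 46 44 44 45 45 46 47 46 45 46 45 44 44 45 44 46]]
(np.float64(357.05482134116494), np.float64(167.83945178658834)) [0.48816665 0.23137619 0.093     ]
```

View pics/g6.png

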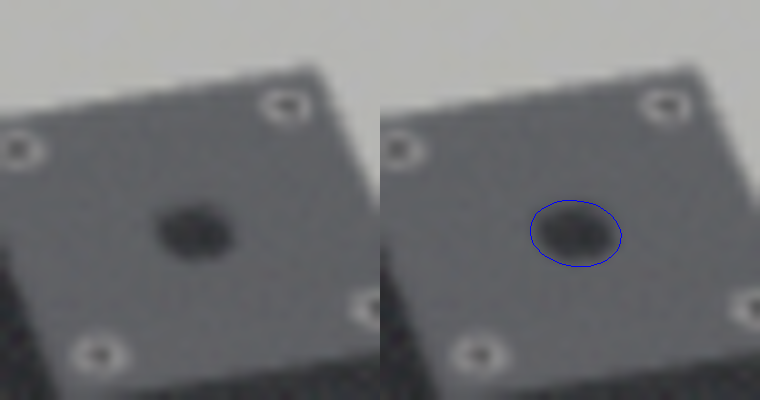

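Request:
carry_out(
  targets=[
    [-2,1,-8,0,0,0,1],
    [-2,1,-16,0,0,0,1],
    [-2,1,-22,0,0,0,1],
    [-2,1,-26,0,0,0,1],
    [-2,1,-26,0,0,0,1],
  ],
)

```text
time_s: 15.17
ee_pos: [0.486, 0.2312, 0.2727]
ee_rot: [[0.07, 0.998, -0.008], [0.997, -0.07, 0.043], [0.043, -0.011, -0.999]]
force: [0.2, -0.0, -2.6]
grip_width: 0.216
```

Run:
```python
from dr import *
import pickle
s=snapshot('scene'); st=read_state(); pickle.dump((s,0,st),open('st9.pkl','wb'))
print(st['time_s'],st['ee_pos'],st['ee_rot'].round(3),st['force'])
X=st['ee_pos']+[0,0,-.178]
draw(s,X[0],X[1],X[2],'g7.png',338,135,38,48,10,hole=(.4882,.2314)); print(X,proj(s,X))
```

```text
15.2167 [0.48623082 0.23155149 0.27336044] [[ 0.07   0.998 -0.007]
 [ 0.997 -0.07   0.044]
 [ 0.044 -0.01  -0.999]] [ 0.18392401  0.12367905 -3.15739941]
[0.48623082 0.23155149 0.09536044] [[356.81649422 166.89399382]]
```

View pics/g7.png

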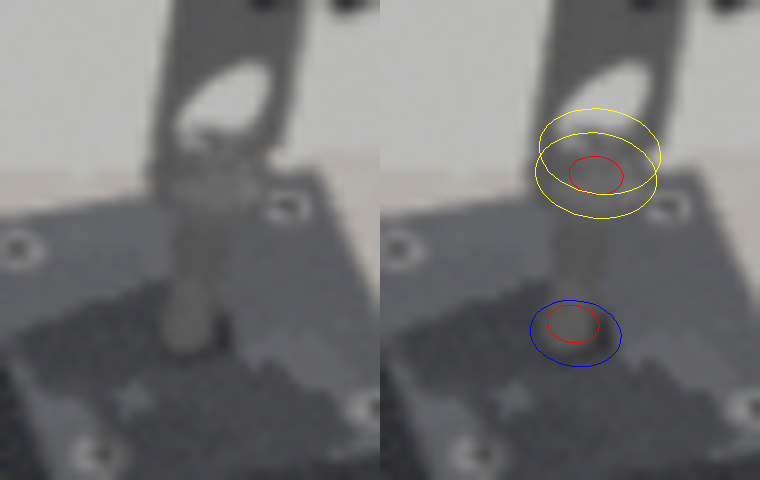

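Request:
carry_out(
  targets=[
    [1,2,0,0,0,0,1],
    [1,2.5,-3,0,0,0,1],
    [1,2.5,-6,0,0,0,1],
    [1,2.5,-9,0,0,0,1],
    [1,2.5,-9,0,0,0,1],
  ],
)

```text
time_s: 15.63
ee_pos: [0.4884, 0.2376, 0.2684]
ee_rot: [[0.069, 0.998, -0.001], [0.996, -0.069, 0.051], [0.051, -0.004, -0.999]]
force: [-2.8, -0.7, 16.7]
grip_width: 0.22
```

Run:
```python
from dr import *
import pickle
s=snapshot('scene'); st=read_state(); pickle.dump((s,0,st),open('st10.pkl','wb'))
print(st['time_s'],st['ee_pos'],st['ee_rot'].round(3),st['force'],st['wrist_torque'])
X=st['ee_pos']+[0,0,-.178]
draw(s,X[0],X[1],X[2],'g8.png',338,135,38,48,10,hole=(.4882,.2314))
```

```text
15.6833 [0.48838023 0.23736772 0.26846257] [[ 0.07   0.998 -0.001]
 [ 0.996 -0.069  0.05 ]
 [ 0.05  -0.004 -0.999]] [-1.46076579 -0.59944361 15.83549364] [-0.10606338  0.50668328 -0.02291845]
```

View pics/g8.png

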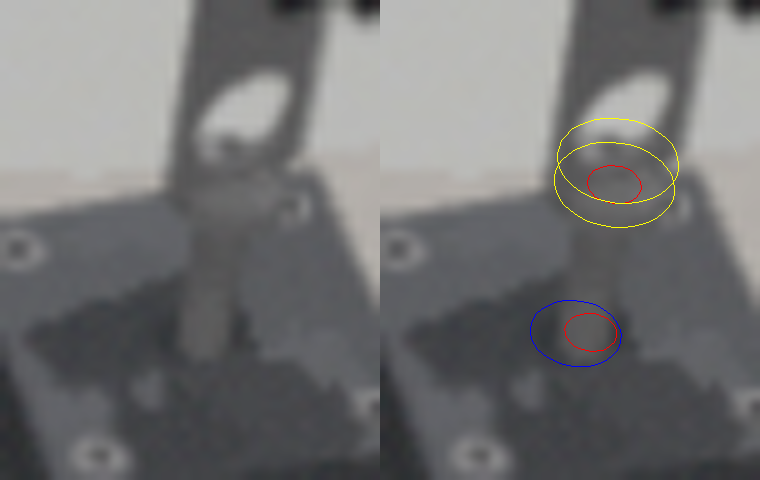

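Request:
carry_out(
  targets=[
    [0,0,5,0,0,0,1],
    [0,0,7,0,0,0,1],
    [0,0,7,0,0,0,1],
  ],
)

```text
time_s: 15.93
ee_pos: [0.4877, 0.234, 0.2723]
ee_rot: [[0.071, 0.997, -0.005], [0.997, -0.071, 0.045], [0.044, -0.008, -0.999]]
force: [0.2, -0.1, -3.2]
grip_width: 0.221
```

Run:
```python
from dr import *
import pickle
s=snapshot('scene'); st=read_state(); pickle.dump((s,0,st),open('st11.pkl','wb'))
print(st['time_s'],st['ee_pos'],st['ee_rot'].round(3),st['force'],st['wrist_torque'])
X=st['ee_pos']+[0,0,-.178]
draw(s,X[0],X[1],X[2],'g9.png',338,135,38,48,10,hole=(.4882,.2314))
```

```text
15.9833 [0.48753026 0.23383313 0.271868  ] [[ 0.071  0.997 -0.006]
 [ 0.997 -0.071  0.044]
 [ 0.044 -0.009 -0.999]] [ 0.26677919  1.0261591  -3.60458228] [-0.09926302 -0.09939144 -0.0229091 ]
```

View pics/g9.png

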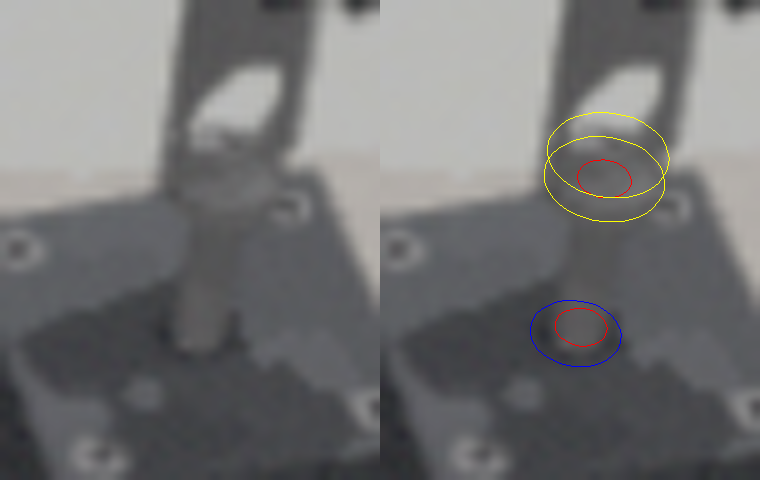

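Request:
carry_out(
  targets=[
    [-1.5,-1,0,0,0,0,1],
    [-1.5,-1,-2,0,0,0,1],
    [-1.5,-1,-4,0,0,0,1],
    [-1.5,-1,-6,0,0,0,1],
    [-1.5,-1,-8,0,0,0,1],
    [-1.5,-1,-8,0,0,0,1],
  ],
)

```text
time_s: 16.48
ee_pos: [0.4871, 0.237, 0.2679]
ee_rot: [[0.069, 0.998, -0.0], [0.996, -0.069, 0.052], [0.052, -0.004, -0.999]]
force: [-2.4, 0.1, 20.8]
grip_width: 0.217
```

Run:
```python
from dr import *
st=read_state()
print(st['time_s'],st['ee_pos'],st['ee_rot'].round(3),st['force'],st['wrist_torque'])
```

```text
16.4833 [0.48712626 0.23703819 0.26791938] [[ 0.069  0.998 -0.   ]
 [ 0.996 -0.069  0.052]
 [ 0.052 -0.004 -0.999]] [-2.39873327  0.10417703 20.82907865] [-0.20685077  0.54923708  0.02139862]
```

Request:
carry_out(
  targets=[
    [0,0,5,0,0,0,1],
    [0,0,8,0,0,0,1],
    [-2.2,2,8,0,0,0,1],
    [-2.2,2,8,0,0,0,1],
    [-2.2,2,5,0,0,0,1],
    [-2.2,2,2,0,0,0,1],
    [-2.2,2,-1,0,0,0,1],
    [-2.2,2,-1,0,0,0,1],
  ],
)

```text
time_s: 17.15
ee_pos: [0.4834, 0.235, 0.2621]
ee_rot: [[0.07, 0.997, -0.007], [0.997, -0.07, 0.044], [0.044, -0.01, -0.999]]
force: [0.1, 0.3, -4.1]
grip_width: 0.22
```

Run:
```python
from dr import *
import pickle
s=snapshot('scene');st=read_state(); pickle.dump((s,0,st),open('st12.pkl','wb'))
print(st['time_s'],st['ee_pos'],st['ee_rot'].round(3),st['force'],st['wrist_torque'])
X=st['ee_pos']+[0,0,-.178]
draw(s,X[0],X[1],X[2],'g10.png',338,135,38,48,10,hole=(.486,.2334))
```

```text
17.2 [0.4834635  0.23512156 0.26242149] [[ 0.07   0.998 -0.007]
 [ 0.997 -0.07   0.045]
 [ 0.044 -0.01  -0.999]] [-0.75692628  0.54141948 -2.81392886] [0.1410256  0.11237706 0.03484172]
```

View pics/g10.png

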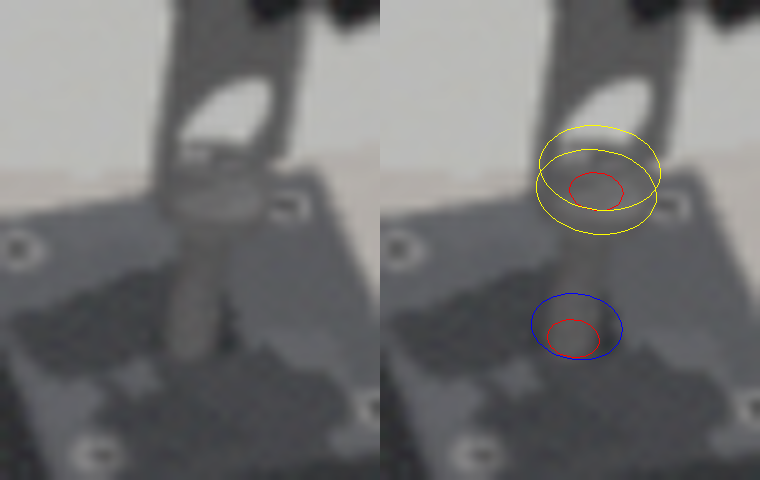

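Request:
carry_out(
  targets=[
    [0,0,-3,0,0,0,1],
    [0,0,-6,0,0,0,1],
    [0,0,-9,0,0,0,1],
    [0,0,-12,0,0,0,1],
    [0,0,-15,0,0,0,1],
    [0,0,-15,0,0,0,1],
  ],
)

```text
time_s: 17.7
ee_pos: [0.4836, 0.235, 0.2474]
ee_rot: [[0.07, 0.997, -0.006], [0.997, -0.07, 0.044], [0.044, -0.01, -0.999]]
force: [-0.2, 0.0, -3.8]
grip_width: 0.219
```

Run:
```python
from dr import *
import pickle
s=snapshot('scene');st=read_state(); pickle.dump((s,0,st),open('st13.pkl','wb'))
print(st['time_s'],st['ee_pos'],st['ee_rot'].round(3),st['force'],st['wrist_torque'])
```

```text
17.75 [0.4836657  0.23501301 0.24767883] [[ 0.07   0.997 -0.006]
 [ 0.997 -0.07   0.044]
 [ 0.044 -0.009 -0.999]] [-0.58766711  1.47420756 -3.8713789 ] [0.22657919 0.10338734 0.00429485]
```

Request:
carry_out(
  targets=[
    [0,0,-3,0,0,0,1],
    [0,0,-6,0,0,0,1],
    [0,0,-9,0,0,0,1],
    [0,0,-12,0,0,0,1],
    [0,0,-14,0,0,0,1],
    [0,0,-14,0,0,0,1],
  ],
)

```text
time_s: 18.25
ee_pos: [0.4837, 0.235, 0.2336]
ee_rot: [[0.07, 0.997, -0.006], [0.997, -0.07, 0.044], [0.044, -0.009, -0.999]]
force: [-0.9, 0.1, -4.8]
grip_width: 0.217
```

Run:
```python
from dr import *
from lean import *
import pickle
s=snapshot('scene');st=read_state(); pickle.dump((s,0,st),open('st14.pkl','wb'))
print(st['time_s'],st['ee_pos'],st['ee_rot'].round(3),st['force'],st['wrist_torque'])
crop(s,335,115,60,75,8,'h1.png')
```

```text
18.3 [0.48370232 0.23500507 0.233742  ] [[ 0.071  0.997 -0.006]
 [ 0.997 -0.07   0.044]
 [ 0.044 -0.009 -0.999]] [-0.86371895  0.91842149 -4.45184214] [ 0.20163765  0.17075176 -0.01655311]
```

View pics/h1.png

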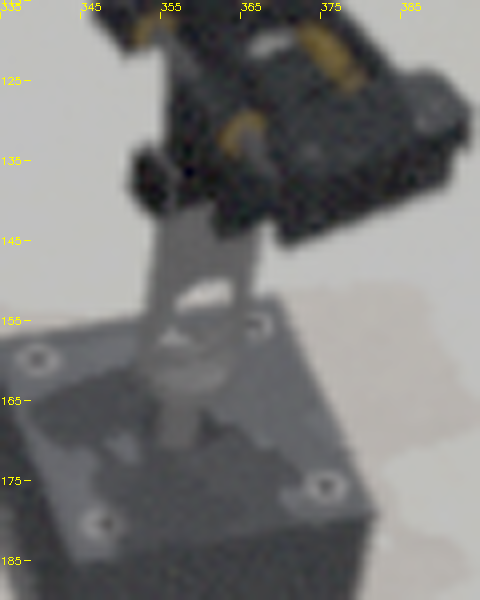

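Request:
carry_out(
  targets=[
    [0,0,-3,0,0,0,1],
    [0,0,-6,0,0,0,1],
    [0,0,-9,0,0,0,1],
    [0,0,-12,0,0,0,1],
    [0,0,-15,0,0,0,1],
    [0,0,-15,0,0,0,1],
  ],
)

```text
time_s: 18.8
ee_pos: [0.4841, 0.2362, 0.2199]
ee_rot: [[0.07, 0.998, -0.004], [0.996, -0.07, 0.046], [0.046, -0.007, -0.999]]
force: [-0.5, 0.2, 3.7]
grip_width: 0.218
```

Request:
carry_out(
  targets=[
    [0,0,-3,0,0,0,1],
    [0,-0.5,-6,0,0,0,1],
    [0,-1,-9,0,0,0,1],
    [0,-1,-11,0,0,0,1],
    [0,-1,-11,0,0,0,1],
    [0,-1,-11,0,0,0,1],
  ],
)

```text
time_s: 19.3
ee_pos: [0.4842, 0.2352, 0.209]
ee_rot: [[0.07, 0.998, -0.004], [0.996, -0.07, 0.047], [0.046, -0.007, -0.999]]
force: [-0.9, 0.3, 4.7]
grip_width: 0.221
```

Run:
```python
from dr import *
import pickle
s=snapshot('scene');st=read_state()
print(st['time_s'],st['ee_pos'],st['force'],st['wrist_torque'])
crop(s,335,115,60,75,8,'h2.png')
```

```text
19.35 [0.48417478 0.23518923 0.2089543 ] [-1.06898137  0.99978596  5.0496898 ] [ 0.2212559   0.38955015 -0.009632  ]
```

View pics/h2.png

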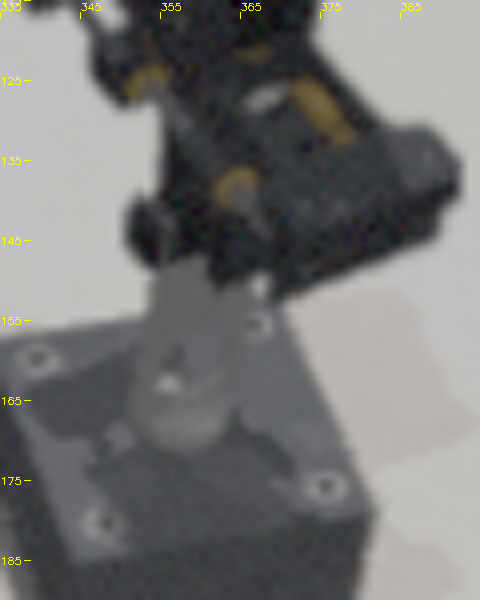

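Nearly there; collar about 2 mm off the die. Press on until the force rises.

Request:
carry_out(
  targets=[
    [0,0,-1.5,0,0,0,1],
    [0,0,-3,0,0,0,1],
    [0,0,-4.5,0,0,0,1],
    [0,0,-4.5,0,0,0,1],
    [0,0,-4.5,0,0,0,1],
  ],
)

```text
time_s: 19.77
ee_pos: [0.4844, 0.2355, 0.2055]
ee_rot: [[0.07, 0.998, -0.003], [0.996, -0.07, 0.047], [0.047, -0.006, -0.999]]
force: [-1.5, -1.0, 13.1]
grip_width: 0.217
```

Request:
carry_out(
  targets=[
    [0,0,-1.5,0,0,0,1],
    [0,0,-3,0,0,0,1],
    [0,0,-4,0,0,0,1],
    [0,0,-4,0,0,0,1],
  ],
)

```text
time_s: 20.1
ee_pos: [0.4858, 0.2372, 0.2052]
ee_rot: [[0.07, 0.998, 0.003], [0.996, -0.07, 0.05], [0.05, -0.001, -0.999]]
force: [-4.8, -4.3, 38.4]
grip_width: 0.214
```

Run:
```python
from dr import *
import pickle
s=snapshot('scene');st=read_state(); pickle.dump((s,0,st),open('st15.pkl','wb'))
print(st['time_s'],st['ee_pos'],st['force'],st['wrist_torque'])
crop(s,335,125,60,55,10,'h3.png')
```

```text
20.15 [0.48576969 0.23722709 0.20521204] [-3.77266666 -4.7189253  38.47083921] [-0.73910314  1.21798503  0.07462018]
```

View pics/h3.png

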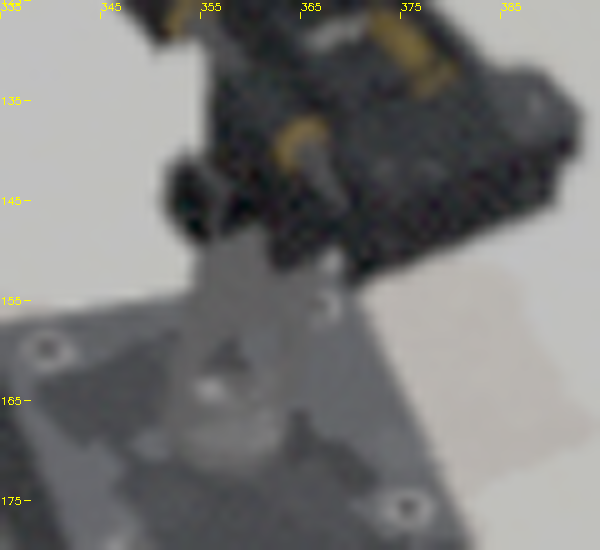

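Request:
carry_out(
  targets=[
    [0,0,2,0,0,0,1],
    [0,0,4,0,0,0,1],
    [0,0,5.5,0,0,0,1],
    [0,0,5.5,0,0,0,1],
  ],
)

```text
time_s: 20.48
ee_pos: [0.4844, 0.2342, 0.2054]
ee_rot: [[0.071, 0.997, -0.004], [0.996, -0.071, 0.045], [0.045, -0.008, -0.999]]
force: [0.1, -0.5, 5.4]
grip_width: 0.219
```

Request:
carry_out(
  targets=[
    [0,0,0,0,0,0,0.3],
    [0,0,0,0,0,0,0.3],
    [0,0,0,0,0,0,0.2],
    [0,0,0,0,0,0,0],
    [0,0,0,0,0,0,-0.3],
    [0,0,0,0,0,0,-1],
    [0,0,0,0,0,0,-1],
    [0,0,0,0,0,0,-1],
  ],
)

```text
time_s: 21.15
ee_pos: [0.4838, 0.2342, 0.2051]
ee_rot: [[0.07, 0.997, -0.006], [0.997, -0.07, 0.045], [0.044, -0.009, -0.999]]
force: [-0.0, -0.1, -0.2]
grip_width: 0.754
```

Run:
```python
from dr import *
import pickle
s=snapshot('scene');st=read_state()
print(st['time_s'],st['ee_pos'],st['force'],st['grip_width'],st['joints'].round(2))
crop(s,335,115,60,65,9,'h4.png')
```

```text
21.2 [0.48380074 0.2341828  0.20508882] [-0.39211696  1.20476876  0.4281534 ] 0.793527540663374 [ 0.01  0.8  -0.92  1.88  0.8   0.85 -1.38]
```

View pics/h4.png

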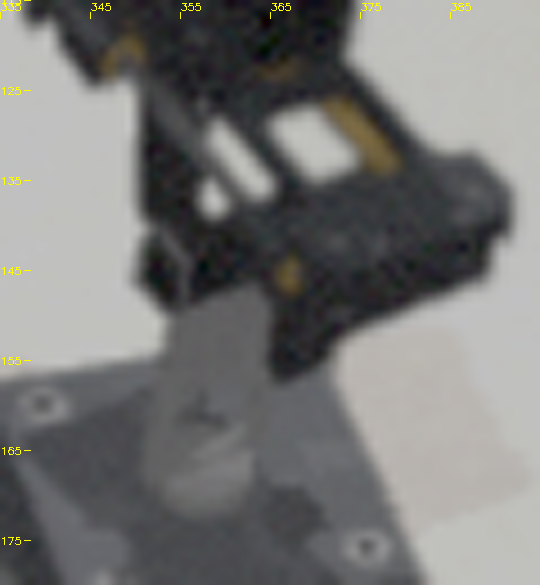

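Released with the drift standing. Back straight up along the tool axis, slowly at first.

Request:
carry_out(
  targets=[
    [0,0,0,0,0,0,-1],
    [0,0,5,0,0,0,-1],
    [0,0,15,0,0,0,-1],
    [0,-1,30,0,0,0,-1],
    [0,-2,55,0,0,0,-1],
    [0,-3,85,0,0,0,-1],
    [0,-4,120,0,0,0,-1],
    [0,-4,150,0,0,0,-1],
  ],
)

```text
time_s: 21.87
ee_pos: [0.4835, 0.2304, 0.358]
ee_rot: [[0.07, 0.998, -0.005], [0.997, -0.069, 0.046], [0.045, -0.008, -0.999]]
force: [0.7, 1.3, -0.3]
grip_width: 1.0
```

Request:
carry_out(
  targets=[
    [-20,-30,10,0,0,0,-1],
    [-45,-60,20,0,0,0,-1],
    [-65,-95,20,0,0,0,-1],
    [-85,-130,20,0,0,0,-1],
    [-85,-130,20,0,0,0,-1],
    [-85,-130,20,0,0,0,-1],
  ],
)

```text
time_s: 22.37
ee_pos: [0.3984, 0.0976, 0.3756]
ee_rot: [[0.075, 0.997, -0.005], [0.996, -0.075, 0.043], [0.042, -0.008, -0.999]]
force: [0.4, 0.6, -0.0]
grip_width: 1.0
```

Run:
```python
from dr import *
import pickle
s=snapshot('scene');t=snapshot('top');st=read_state(); pickle.dump((s,t,st),open('st16.pkl','wb'))
print(st['time_s'],st['ee_pos'],st['force'],st['grip_width'])
crop(s,325,105,75,110,5,'h5.png'); crop(t,130,180,100,95,6,'h6.png')
cv2.imwrite('pics/scene9.png',s['frame'][:,:,::-1]); cv2.imwrite('pics/top9.png',t['frame'][:,:,::-1])
```

```text
22.4667 [0.39934736 0.10111491 0.37601875] [-0.45013317  1.53570239  0.29788224] 0.9988092670465424
```

View pics/h5.png

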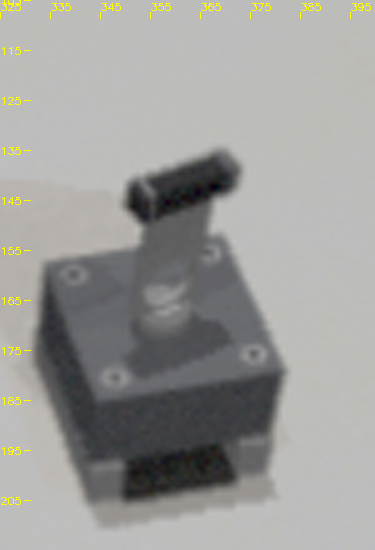

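View pics/h6.png

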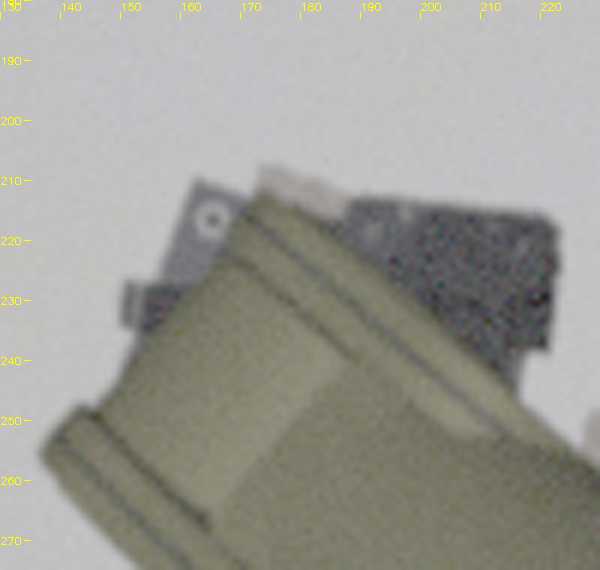

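View pics/scene9.png

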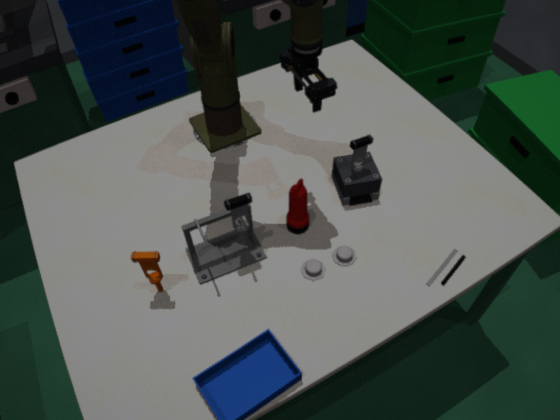

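Run:
```python
from bench import *
print(finish_job(), read_state()['time_s'])
```

```text
the job is handed in; nothing more can be done
the job is handed in; nothing more can be done
```

The job is handed in. The slim drift is off its hook and stands in the die's knock-out hole with its collar on the die, and the gripper has let go and moved away. It took about 22.5 s of the 54 s allowed.

**Choosing the drift:** The slim drift hung on the right hook (y = -55 mm), at scene pixel (197, 215). I picked it by its thinner rod. The thick drift at (240, 203) and the orange look-alike at (148, 257) were left alone.

**Unhooking:** I took it off along the given path at 38° tilt. The largest side force was about 3 N. At about 30° of tilt the wrist passed near a singular pose and the eye sagged about 13–15 mm onto the hook. It pressed with roughly 4 N before I raised it again.

**Finding the hole:**
- The drift was leaning about 3° in the grip, so I partly corrected that. The last measurement before insertion still gave about 1.5° of lean, which I left.
- The first two tries touched the die back at about 20–25 N. The two cameras disagreed by about 5 mm on where the hole was.
- After I corrected the position by about 2–3 mm, the drift went in freely.

**Pressing:** The stamping moved down at about 8 N. The collar then came to a hard stop at TCP height 205 mm, where I expected about 207 mm, and the wrist force read 38 N. I eased the load off before letting go.

**Last checks:** After I backed off, the scene picture showed:
- the drift upright with its collar on the die
- the thick drift still hanging
- the torch and both loose stampings where they were

The arm hid the hole in the top camera, so seating was checked in the scene view only. The stamping itself could not be seen; I take it to be out because the collar is seated.

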